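# Fetch the squat jar from behind the bottles and put them back

## Robot

A 6-joint arm with a two-finger parallel gripper is mounted at the origin on the work surface. World frame = base frame: x ahead of the robot, y to its left, z up, the work surface at z = 0. Lengths are in m, angles in rad, forces in N, time in s.
With the tool pointing down it reaches from about 0.325 to 0.875 m from the base axis. Payload 4.4 kg.
Tool frame: the origin (TCP) lies between the finger pads; the fingertips stand 11 mm ahead of it and the grasp point (between the pads) lies 8 mm behind it (r.tip_extent is the distance from the TCP to the fingertips, in m); z points along the fingers, x is the direction in which the jaws open and shut, and the axes are right-handed (so a half turn about z gives the same grasp; the last joint's range is limited). The gripper opens to 85 mm and grips with 20 to 120 N. Pads are 22 mm wide; open, the fingers measure 114 mm over their backs; the gripper's body (76 mm by 85 mm) begins 54 mm behind the grasp point. The pads swing forward as they close: fully open they stand 13 mm farther back than shut.
Start: joints at [-1.315, 0.207, 1.542, -0, 1.393, -0.15], TCP at [0.227, -0.528, 0.242] pointing down, gripper open.
Joint ranges: [-2.73, 2.73], [-0.86, 2.22], [0.23, 2.46], [-1.11, 4.25], [0.08, 2.63], [-2.82, 2.82]. Speed limits (rad/s): [2.79, 2.79, 3.14, 3.14, 3.14, 3.14].

## Interface

Orientations are given as a unit quaternion [x, y, z, w].
In Python, from cell import monitor, snapshot, camera_info, r gives the robot as it stands. The module is installed in compiled form; this text tells all that it offers.
- The arm moves only by the tool drive_tool, never from a script. Its argument "targets" is a list of rows, each a list of 3 entries, a list of its own where there are three numbers: the shift along the tool's x, y, z in m, then the turn, a rotation vector about the tool's x, y, z in rad, then the finger opening in m, from 0 to 0.0854. A call has 1 to 10 rows; each row shifts and turns the pose as measured when the row begins, along the tool's axes as they then stand; what a row does not reach is not made up. A row lasts 1/12 s, in which the tool goes at most 41.7 mm and 7.16 degrees, less where a joint would pass 70% of its speed; a pose out of reach is approached as far as the arm can. A call is refused whole if a number of a shift passes 0.0417 or a number of a turn 0.125, either way. A call with a gripper value outside its range is refused whole. The fingers move at their own pace and stop on an object; "grip_force" is the grip in N (left out, the last holds). Time passes only in rows, so rows that do not move let the fingers close. It gives the time, the measured TCP pose, the force and the opening at its end, in the units of the state.
- monitor.read_state(): the state, without advancing time (a new reading comes with each control period).
- snapshot(name): name is "scene" or "side" or "wrist"; returns the picture (420x560x3 uint8, red, green, blue); there is no depth.
- camera_info(name): a dict with "K" (3x3 intrinsics, pixels), "R" (3x3) and "t" (3): a world point X has camera coordinates R X + t. Camera axes: x right, y down, z forward; pixel columns grow to the right and rows downward; lengths in m; the calibration is good to about 2 mm. A picture is of the moment at which its call begins: read the wrist's pose just before it. camera_info takes no time and is no camera call; for the wrist camera it gives the pose at the moment of the call.
- r.sign_off(): hands the job in, once; it reports no verdict.
The state is a dict: "t": time; "joint_positions": joint angles; "dq": joint speeds; "effort": joint torques, N m; "ee_pos": TCP position; "eef_rot": TCP orientation; "wrist_force": force on the tool from outside, world axes, zero at the start; "ft_torque": the same for the moment, N m; "opening": finger opening in m.
Only numpy, scipy, OpenCV 4.12 (cv2) and the standard library are available. Lean on these libraries where they do the work, as an engineer would, in place of code of your own. Each camera call takes 0.05 s, during which the arm holds its last target.

## Task

In the picture-conservation studio the squat jar at the back of the grey spill tray is wanted beside the painting, but three taller containers stand in front of it: first move these three, one by one, into the empty white side tray, then take the squat jar out and seat it down in the round recess of the wooden jar holder. After that put the three back in the grey tray, each standing on the very spot where that same container stood at the start. Keep all of them upright and set them down rather than dropping them, and leave the small corked vial where it stands.

Things in the scene. Friction and masses are not known exactly. Their poses are not given: they have to be found in the camera images.
- neck_bottle: The tallest container: round amber glass bottle with a paper label, body 48 mm across up to 90 mm height, then tapering to a neck and a black screw cap 30 mm across that spans heights 110 to 140 mm (total height 140 mm). 0.24 kg. Best gripped by the cap. Origin: centre of the underside; z up along its axis. Loose; stands in the front row of the grey tray, in any of its three places.
- square_bottle: White plastic bottle of square section 44 x 44 mm with flat sides up to 96 mm height and a round black cap 32 mm across above that (total height 114 mm). 0.24 kg. Can be gripped across two opposite flat sides, near their top. Origin: centre of the underside; x and y square to its sides, z up. Loose; in the front row of the grey tray, in any of its three places, turned by up to 0.2 rad to the tray. How it is turned when put back does not matter.
- wide_jar: White round wide-mouth jar, 47 mm across, with a black lid 49 mm across that spans heights 70 to 96 mm (total height 96 mm). 0.2 kg. Best gripped by the lid. Origin: centre of the underside; z up. Loose; in the front row of the grey tray, in any of its three places.
- squat_jar: The low jar to be fetched: white, 58 mm across, with a black lid 60 mm across that spans heights 28 to 48 mm (total height 48 mm). 0.15 kg. Origin: centre of the underside; z up. Loose; stands in the back row of the grey tray behind the three taller ones (gaps of about 6 to 20 mm to them). Grip it by the lid, about 36 mm above its underside, so that the fingers stay above the holder when it is seated.
- spill_tray: Fixed grey plastic tray, 180 mm (its x, front to back) x 250 mm (its y), floor 4 mm thick, upright rim 4 mm thick and 22 mm high above the table. Origin: centre of its underside on the table. The front row (nearest the robot) stands at about x = -37 mm and y = -70, 0, +70 mm in its frame, the squat jar at about x = +32 mm. It is turned by up to 0.2 rad. Between it and the robot a framed painting (180 x 300 mm, 38 mm high) lies flat on the table.
- side_tray: Fixed white enamel tray with a blue rim, empty, for setting things aside: 280 mm (its x) x 160 mm (its y), floor 4 mm thick, wall 4 mm thick, rim 18 mm high above the table. Origin: centre of its underside on the table. It lies to the left or the right of the grey tray.
- jar_holder: Fixed round anti-tip jar holder of turned wood, 118 mm across and 20 mm high, with a round recess 73 to 75 mm across whose floor lies 12 mm above the table, so 8 mm deep. Origin: centre of its underside on the table; the recess is in its centre. It stands on the other side of the grey tray from the white tray. An open white pot (48 mm across, 42 mm high) and a loose black lid stand about 100 mm beside it, along its x axis.
- vial: Small clear glass vial with a cork, 24 mm across, 39 mm high. Origin: centre of its underside. Loose bystander in the back left corner of the grey tray (about x = +55, y = +100 mm in the tray's frame); must stay there.

How it is judged:
On the way, in this order (a step that is already met when the one before it is completed fails the run):
1. the three taller containers all stand released and upright in the white side tray while the squat jar is still in its place (x of neck_bottle in the frame of side_tray between -0.125 and 0.125 m and y of neck_bottle in the frame of side_tray between -0.066 and 0.066 m and z of each of neck_bottle, square_bottle, wide_jar in the frame of side_tray below 0.01 m and angle between each of neck_bottle, square_bottle, wide_jar's own z axis and vertical below 0.1 rad and contact force between each of neck_bottle, square_bottle, wide_jar and the fingers below 0.1 N and x of square_bottle in the frame of side_tray between -0.125 and 0.125 m and y of square_bottle in the frame of side_tray between -0.066 and 0.066 m and x of wide_jar in the frame of side_tray between -0.125 and 0.125 m and y of wide_jar in the frame of side_tray between -0.066 and 0.066 m and distance of squat_jar from where it was at the start of the episode below 0.03 m), for 0.2 s.
2. the squat jar is seated in the recess of the jar holder and released, before any of the three is put back (horizontal distance between squat_jar and jar_holder below 0.01 m and z of squat_jar in the frame of jar_holder below 0.016 m and angle between squat_jar's own z axis and vertical below 0.1 rad and contact force between squat_jar and the fingers below 0.1 N and distance of each of neck_bottle, square_bottle, wide_jar from where it was at the start of the episode above 0.05 m), for 0.2 s.
At the end, for the whole second after the job is handed in: Squat jar in the holder's recess (centred within 10 mm, within 4 mm of its floor); the three others each within 15 mm of where that same container stood at the start; all four upright within 0.1 rad, released and at rest; the vial within 15 mm of its starting place (horizontal distance between squat_jar and jar_holder below 0.01 m and z of squat_jar in the frame of jar_holder below 0.016 m and angle between each of squat_jar, neck_bottle, square_bottle, wide_jar's own z axis and vertical below 0.1 rad and contact force between each of squat_jar, neck_bottle, square_bottle, wide_jar, squat_jar and the fingers below 0.1 N and distance of each of vial, neck_bottle, square_bottle, wide_jar from where it was at the start of the episode below 0.015 m and linear speed of each of neck_bottle, square_bottle, wide_jar, squat_jar below 0.03 m/s); the robot touches nothing.
It fails at once if one of the four containers is tipped more than 0.6 rad (angle between any of neck_bottle, square_bottle, wide_jar, squat_jar's own z axis and vertical above 0.6 rad).
It fails at once if one of the four containers is dropped (falling free of the fingers faster than 0.7 m/s, about 25 mm of fall) ((linear speed of neck_bottle above 0.7 m/s and contact force between neck_bottle and the fingers below 0.05 N) or (linear speed of square_bottle above 0.7 m/s and contact force between square_bottle and the fingers below 0.05 N) or (linear speed of wide_jar above 0.7 m/s and contact force between wide_jar and the fingers below 0.05 N) or (linear speed of squat_jar above 0.7 m/s and contact force between squat_jar and the fingers below 0.05 N)).
It fails at once if the vial is pushed more than 30 mm away or tipped over (distance of vial from where it was at the start of the episode above 0.03 m or angle between vial's own z axis and vertical above 0.6 rad).
It also fails if it takes over 144 s, if anything falls off the work surface, if the arm or the gripper's body presses on something with over 40 N, if the wrist force passes 120 N, or if a joint passes its speed limit or range.

## Working session

There is one attempt and no reset: what is moved stays moved. The work goes in short steps, Python scripts to look and compute and a tool call to move; the robot and the scene stay as the last step left them, time stands still between calls to the robot, and variables do not carry over. Pictures are saved under pics/ and viewed, and the job is handed in when it is done.

Besides the shell and the picture viewer there is one more tool, called after ">>>" as name(argument=value, ...) on one line, values as JSON. drive_tool: Moves the arm, as the interface text tells. Its arguments: {"type":"object","properties":{"targets":{"type":"array","items":{"type":"array"}},"grip_force":{"type":"number"}},"required":["targets"]}

```bash
mkdir -p pics; cat > h.py <<'E'
import numpy as np, cv2
from cell import monitor, snapshot, camera_info, r
def snap(n,f):
    im=snapshot(n); cv2.imwrite('pics/'+f,cv2.cvtColor(im,cv2.COLOR_RGB2BGR)); return im
def ray(ci,u,v,z):
    K,R,t=[np.array(ci[k]) for k in('K','R','t')]
    d=R.T@np.linalg.inv(K)@np.array([u,v,1.]); c=-R.T@t
    return c+d*(z-c[2])/d[2]
def proj(ci,X):
    K,R,t=[np.array(ci[k]) for k in('K','R','t')]
    p=K@(R@np.array(X)+t); return p[:2]/p[2]
E
python3 - <<'E'
from h import *
for n in('scene','side','wrist'):
    snap(n,n+'0.png'); ci=camera_info(n); R=np.array(ci['R']);t=np.array(ci['t'])
    print(n,np.round(-R.T@t,3),np.round(R[2],2),np.array(ci['K'])[0,0])
s=monitor.read_state();print({k:np.round(v,3) for k,v in s.items()}, r.tip_extent)
E
```

```text
scene [1.432 0.177 1.004] [-0.68 -0.12 -0.73] 538.3287535182727
side [0.337 0.603 0.602] [ 0.26 -0.69 -0.68] 444.7068936352186
wrist [ 0.289 -0.5    0.372] [-0.25 -0.1  -0.96] 326.77748962063464
{'t': np.float64(0.15), 'joint_positions': array([-1.316,  0.207,  1.543, -0.   ,  1.394, -0.151]), 'dq': array([-0.001, -0.002, -0.004,  0.   , -0.001, -0.   ]), 'effort': array([ 0.0000e+00, -3.8351e+01, -2.9204e+01, -0.0000e+00,  7.0000e-03,
       -0.0000e+00]), 'ee_pos': array([ 0.227, -0.528,  0.241]), 'eef_rot': array([ 0.835, -0.55 , -0.001, -0.001]), 'wrist_force': array([ 0.594, -0.093,  0.158]), 'ft_torque': array([-0.026,  0.002, -0.008]), 'opening': np.float64(0.085)} 0.011
```

View pics/scene0.png

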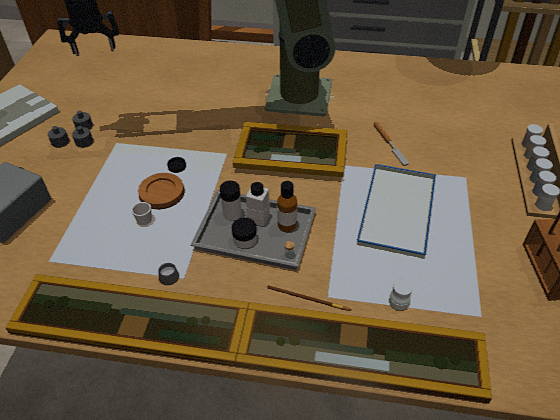

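View pics/side0.png

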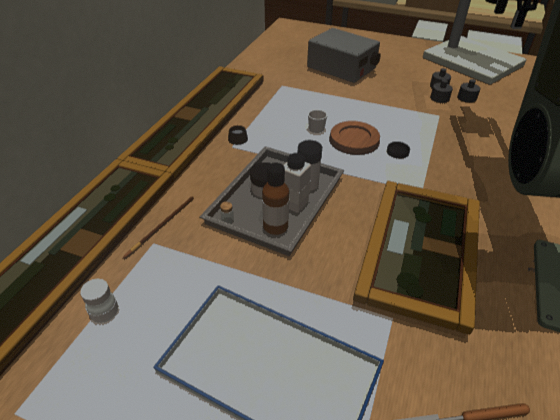

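View pics/wrist0.png

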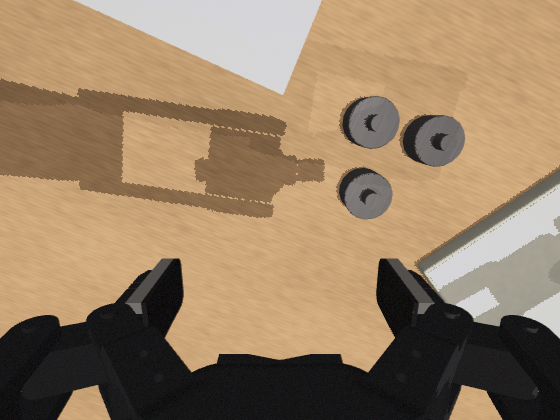

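```bash
python3 - <<'E'
from h import *
im=cv2.imread('pics/scene0.png')
cv2.imwrite('pics/z1.png',cv2.resize(im[160:290,120:330],None,fx=3.8,fy=3.8,interpolation=cv2.INTER_CUBIC))
im=cv2.imread('pics/side0.png')
cv2.imwrite('pics/z2.png',cv2.resize(im[100:260,190:420],None,fx=3.4,fy=3.4,interpolation=cv2.INTER_CUBIC))
E
```

```text
(no output)
```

View pics/z1.png

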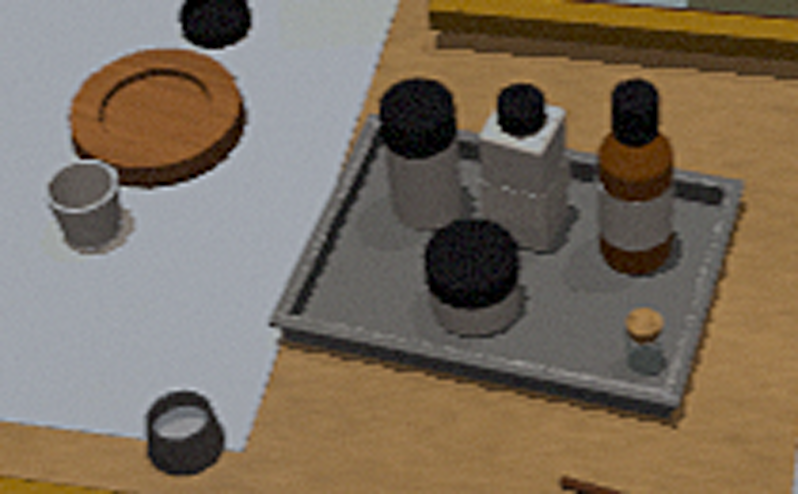

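View pics/z2.png

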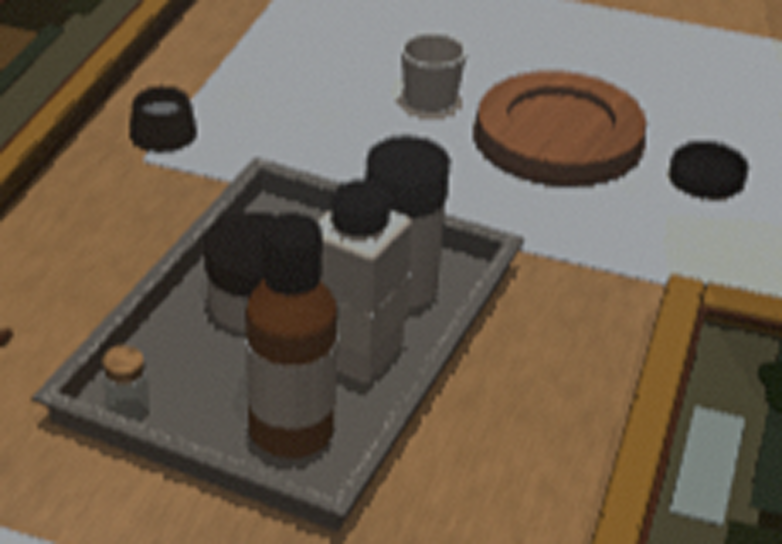

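```bash
python3 - <<'E'
from h import *
a=camera_info('scene');b=camera_info('side')
A=lambda u,v,z:np.round(ray(a,120+u/3.8,160+v/3.8,z),4)[:2]
B=lambda u,v,z:np.round(ray(b,190+u/3.4,100+v/3.4,z),4)[:2]
c=[A(*p,.022) for p in((373,116),(743,183),(680,402),(273,323))];print('tray',c,np.mean(c,0))
c=[B(*p,.022) for p in((522,240),(340,513),(38,400),(258,160))];print('tray side',c,np.mean(c,0))
print('holder',A(157,110,.02),B(561,122,.02))
for n,p,q,z in(('wide',(418,106),(408,164),.096),('sqcap',(521,103),(361,203),.114),('neck',(636,97),(292,230),.14),('squat',(472,250),(237,237),.048)):
    print(n,A(*p,z),B(*q,z))
c=[ray(a,*p,.018)[:2] for p in((374,166),(438,173),(420,253),(359,243))];print('side',np.round(c,3),np.mean(c,0))
c=[ray(b,*p,.018)[:2] for p in((219,288),(383,362),(157,367))];print('side',np.round(c,3))
s=monitor.read_state()
from scipy.spatial.transform import Rotation as Ro
Rt=Ro.from_quat(s['eef_rot']).as_matrix();w=camera_info('wrist');R=np.array(w['R']);cp=-R.T@np.array(w['t'])
print(Rt,'cam in tool',Rt.T@(cp-s['ee_pos']),'viewdir tool',Rt.T@R[2])
E
```

```text
tray [array([ 0.4798, -0.1459]), array([0.5047, 0.1106]), array([0.6897, 0.0936]), array([ 0.6671, -0.1646])] [ 0.585325 -0.026575]
tray side [array([ 0.4757, -0.1469]), array([0.5029, 0.1094]), array([0.6867, 0.0924]), array([ 0.6619, -0.1656])] [ 0.5818   -0.027675]
holder [ 0.4942 -0.295 ] [ 0.4858 -0.2889]
wide [ 0.5385 -0.0955] [ 0.5383 -0.0962]
sqcap [ 0.5441 -0.0272] [ 0.5433 -0.027 ]
neck [0.5546 0.0466] [0.5568 0.0409]
squat [ 0.6116 -0.0483] [ 0.6285 -0.0527]
side [[0.321 0.249]
 [0.324 0.419]
 [0.607 0.367]
 [0.598 0.225]] [0.46269346 0.31485976]
side [[0.583 0.224]
 [0.31  0.255]
 [0.602 0.377]]
[[ 3.94752555e-01 -9.18787357e-01 -4.61443908e-04]
 [-9.18785700e-01 -3.94752730e-01  1.76598133e-03]
 [-1.80471756e-03 -2.73157578e-04 -9.99998334e-01]] cam in tool [-0.00110217 -0.06815432 -0.13099872] viewdir tool [9.30495858e-05 2.69789395e-01 9.62919349e-01]
```

>>> drive_tool(targets=[[[0,0,0],[0,0,-0.12],0.085],[[0,0,0],[0,0,-0.12],0.085],[[0,0,0],[0,0,-0.12],0.085],[[0,0,0],[0,0,-0.12],0.085],[[0,0,0],[0,0,-0.12],0.085],[[0,0,0],[0,0,-0.12],0.085],[[0,0,0],[0,0,-0.12],0.085],[[0,0,0],[0,0,-0.12],0.085],[[0,0,0],[0,0,-0.12],0.085]], grip_force=40)

```text
t: 0.9
ee_pos: [0.226, -0.5248, 0.2365]
eef_rot: [1.0, -0.021, -0.002, -0.005]
wrist_force: [-0.2, 0.7, -0.0]
opening: 0.0848
```

```bash
cat >> h.py <<'E'
from scipy.spatial.transform import Rotation as Ro
def to(x,y,z,yaw,s=None):
    """print total shift (tool axes, in target orientation and current) and turn to reach pose"""
    s=s or monitor.read_state()
    Rc=Ro.from_quat(s['eef_rot']).as_matrix()
    c,sn=np.cos(yaw),np.sin(yaw)
    Rd=np.array([[c,sn,0],[sn,-c,0],[0,0,-1.]])
    d=np.array([x,y,z])-s['ee_pos']
    rv=Ro.from_matrix(Rc.T@Rd).as_rotvec()
    print('t',round(s['t'],2),'pos',np.round(s['ee_pos'],4),'yaw',round(np.arctan2(Rc[1,0],Rc[0,0]),4),'open',round(s['opening'],4),'F',np.round(s['wrist_force'],1))
    print('shift cur axes',np.round(Rc.T@d,4),'shift tgt axes',np.round(Rd.T@d,4),'norm',round(np.linalg.norm(d),3),'turn',np.round(rv,4))
E
python3 -c "
from h import *
to(.57,-.08,.30,-.1)"
```

```text
t 0.9 pos [ 0.226  -0.5248  0.2365] yaw -0.0419 open 0.0848 F [-0.2  0.7 -0. ]
shift cur axes [ 0.3248 -0.4595 -0.0596] shift tgt axes [ 0.2979 -0.4769 -0.0635] norm 0.566 turn [-0.0106  0.0036  0.0581]
```

>>> drive_tool(targets=[[[0.023,-0.033,-0.0045],[-0.01,0.003,0.05],0.085],[[0.0212,-0.0341,-0.0045],[0,0,0],0.085],[[0.0212,-0.0341,-0.0045],[0,0,0],0.085],[[0.0212,-0.0341,-0.0045],[0,0,0],0.085],[[0.0212,-0.0341,-0.0045],[0,0,0],0.085],[[0.0212,-0.0341,-0.0045],[0,0,0],0.085],[[0.0212,-0.0341,-0.0045],[0,0,0],0.085],[[0.0212,-0.0341,-0.0045],[0,0,0],0.085],[[0.0212,-0.0341,-0.0045],[0,0,0],0.085],[[0.0212,-0.0341,-0.0045],[0,0,0],0.085]])

```text
t: 1.73
ee_pos: [0.4695, -0.1985, 0.2775]
eef_rot: [0.999, -0.052, -0.003, -0.002]
wrist_force: [1.7, 0.3, 0.1]
opening: 0.0853
```

```bash
python3 -c "
from h import *
to(.57,-.08,.30,-.1)"
```

```text
t 1.73 pos [ 0.4695 -0.1985  0.2775] yaw -0.1042 open 0.0853 F [1.7 0.3 0.1]
shift cur axes [ 0.0875 -0.1284 -0.0225] shift tgt axes [ 0.0882 -0.1279 -0.0225] norm 0.157 turn [-0.004   0.0062 -0.0042]
```

>>> drive_tool(targets=[[[0.022,-0.032,-0.005],[-0.004,0.006,-0.004],0.085],[[0.022,-0.032,-0.005],[0,0,0],0.085],[[0.022,-0.032,-0.005],[0,0,0],0.085],[[0.015,-0.022,-0.004],[0,0,0],0.085],[[0,0,0],[0,0,0],0.085],[[0,0,0],[0,0,0],0.085]])

```text
t: 2.23
ee_pos: [0.5683, -0.0743, 0.2965]
eef_rot: [0.999, -0.044, 0.0, -0.001]
wrist_force: [-0.5, 0.3, -0.5]
opening: 0.0848
```

```bash
python3 -c "
from h import *
to(.57,-.08,.30,-.1)
s=monitor.read_state();ci=camera_info('wrist');snap('wrist','w1.png')
import pickle;pickle.dump((s,ci),open('w1.pkl','wb'))"
```

```text
t 2.23 pos [ 0.5683 -0.0743  0.2965] yaw -0.0884 open 0.0848 F [-0.5  0.3 -0.5]
shift cur axes [ 0.0022  0.0055 -0.0035] shift tgt axes [ 0.0023  0.0055 -0.0035] norm 0.007 turn [-0.0026 -0.0006  0.0116]
```

View pics/w1.png

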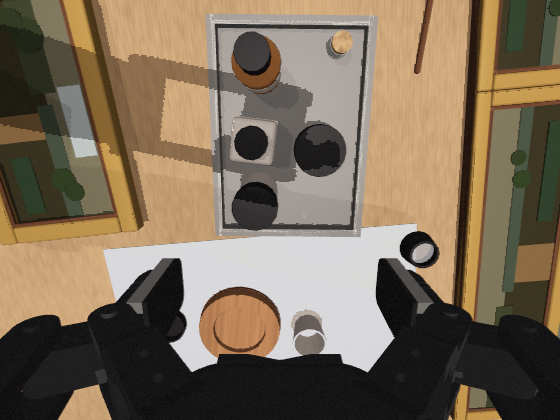

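```bash
python3 - <<'E'
from h import *
import pickle
s,ci=pickle.load(open('w1.pkl','rb'))
im=cv2.imread('pics/w1.png')
cv2.imwrite('pics/w1a.png',cv2.resize(im[10:245,200:385],None,fx=2.5,fy=2.5,interpolation=cv2.INTER_CUBIC))
cv2.imwrite('pics/w1b.png',cv2.resize(im[260:370,150:350],None,fx=3.5,fy=3.5,interpolation=cv2.INTER_CUBIC))
g=im.max(2)
m=(g<55).astype(np.uint8)*255
m=cv2.morphologyEx(m,cv2.MORPH_OPEN,np.ones((5,5)))
cs,_=cv2.findContours(m[:245],cv2.RETR_EXTERNAL,cv2.CHAIN_APPROX_NONE)
for c in cs:
    if cv2.contourArea(c)>200:
        print(cv2.contourArea(c),cv2.boundingRect(c),cv2.fitEllipse(c))
E
```

```text
261.0 (401, 232, 30, 13) ((415.7244567871094, 238.25723266601562), (11.991938591003418, 31.37503433227539), 83.65176391601562)
472.0 (232, 205, 40, 25) ((249.14462280273438, 218.71600341796875), (18.626789093017578, 42.799251556396484), 108.47686004638672)
654.5 (236, 182, 41, 25) ((257.3542175292969, 193.6099090576172), (21.36408805847168, 44.079586029052734), 101.92819213867188)
1129.5 (294, 132, 46, 38) ((314.8540954589844, 152.54945373535156), (33.74922561645508, 49.583335876464844), 102.15436553955078)
827.5 (235, 126, 32, 34) ((250.6260986328125, 142.3817138671875), (31.840213775634766, 33.14595413208008), 4.536466598510742)
4283.0 (0, 25, 60, 110) ((25.169055938720703, 80.64314270019531), (55.65427017211914, 118.44879913330078), 168.98182678222656)
1072.5 (462, 21, 16, 168) ((469.3540954589844, 109.209716796875), (7.26541805267334, 233.3531494140625), 3.3738691806793213)
```

View pics/w1a.png

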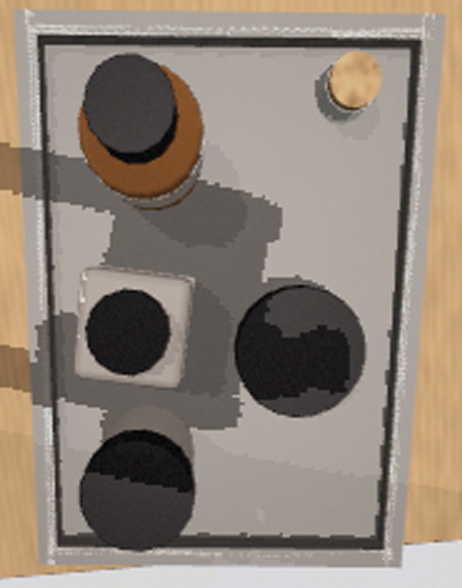

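View pics/w1b.png

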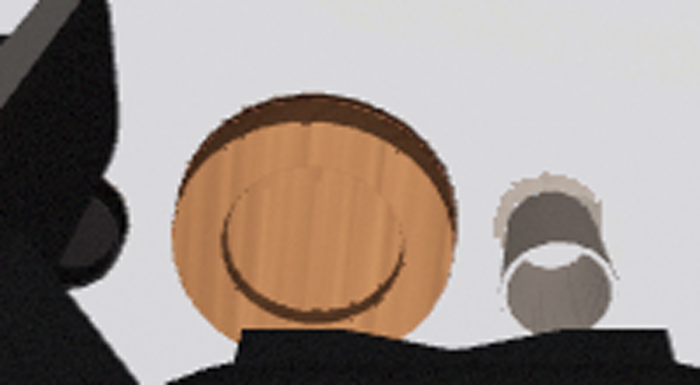

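```bash
python3 - <<'E'
from h import *
import pickle
s,ci=pickle.load(open('w1.pkl','rb'))
A=lambda x,y,z:np.round(ray(ci,200+x/2.5,10+y/2.5,z)[:2],4)
B=lambda x,y,z:np.round(ray(ci,150+x/3.5,260+y/3.5,z)[:2],4)
print('neck',A(130,103,.144),'sqcap',A(128,332,.118),'wide',A(137,490,.1),'squat',A(301,351,.052),'vial',A(355,80,.043))
q=np.array([A(*p,.1) for p in((83,268),(194,278),(184,386),(75,375))]);print(q,q.mean(0))
for i in range(4):
    d=q[(i+1)%4]-q[i];print(np.hypot(*d),np.degrees(np.arctan2(d[1],d[0])))
print('holder',B(313,245,.02),'pot',B(557,290,.042))
q=np.array([A(*p,.022) for p in((17,12),(441,17),(403,565),(47,566))]);print('tray',q,q.mean(0))
a=camera_info('scene');b=camera_info('side')
for n,p in (('neck',(.144)),):pass
im=cv2.imread('pics/scene0.png')
cv2.imwrite('pics/z3.png',cv2.resize(im[150:265,345:450],None,fx=5,fy=5,interpolation=cv2.INTER_CUBIC))
E
```

```text
neck [0.5565 0.0456] sqcap [ 0.5455 -0.0275] wide [ 0.5405 -0.0935] squat [ 0.6172 -0.0477] vial [0.6476 0.0643]
[[ 0.5293 -0.003 ]
 [ 0.5717 -0.0106]
 [ 0.564  -0.052 ]
 [ 0.5209 -0.0438]] [ 0.546475 -0.02735 ]
0.043075747236699206 -10.16208319400076
0.042109975065297775 -100.53607287080133
0.04387311249501217 169.22792001891668
0.04165573189850347 78.36636600105962
holder [ 0.4901 -0.298 ] pot [ 0.5883 -0.3114]
tray [[ 0.5035  0.1087]
 [ 0.6906  0.0903]
 [ 0.6683 -0.1678]
 [ 0.4807 -0.1517]] [ 0.585775 -0.030125]
```

View pics/z3.png

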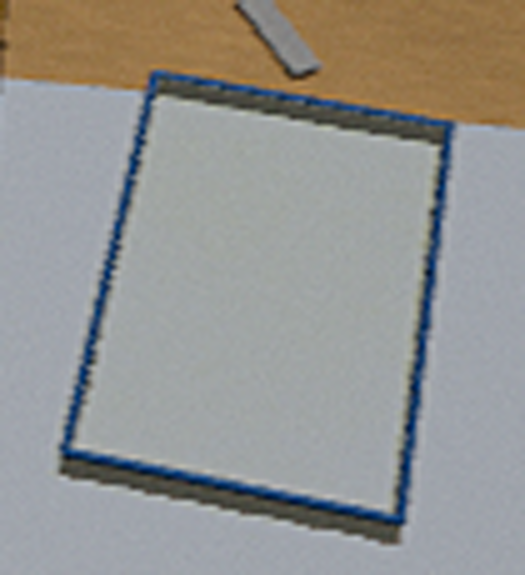

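```bash
python3 - <<'E'
from h import *
a=camera_info('scene')
q=np.array([ray(a,345+x/5,150+y/5,.018)[:2] for x,y in((152,73),(452,124),(402,520),(64,451))])
print(np.round(q,4),q.mean(0))
c=q.mean(0);d=q[2]-q[1]+q[3]-q[0];yw=np.arctan2(d[1],d[0]);print(yw)
R=np.array([[np.cos(yw),-np.sin(yw)],[np.sin(yw),np.cos(yw)]])
for p in((.085,-.03),(0,-.02),(-.085,-.03),(0.085,.0),(-.085,0)):print(p,c+R@p)
to(.5565,.0456,.20,-.09)
E
```

```text
[[0.3148 0.2528]
 [0.3321 0.4118]
 [0.6085 0.3788]
 [0.5902 0.2215]] [0.46139632 0.31621276]
-0.11596541620508856
(0.085, -0.03) [0.54235425 0.27657927]
(0, -0.02) [0.4590822  0.29634708]
(-0.085, -0.03) [0.37349605 0.29624923]
(0.085, 0.0) [0.54582542 0.30637777]
(-0.085, 0) [0.37696722 0.32604774]
t 2.28 pos [ 0.5681 -0.0745  0.2964] yaw -0.0892 open 0.0849 F [ 0.2  0.9 -0. ]
shift cur axes [-0.0224 -0.1183  0.0968] shift tgt axes [-0.0224 -0.1186  0.0964] norm 0.154 turn [-0.0034 -0.0008  0.0008]
```

>>> drive_tool(targets=[[[-0.0056,-0.0295,0.024],[0,0,0],0.07],[[-0.0056,-0.0295,0.024],[0,0,0],0.07],[[-0.0056,-0.0295,0.024],[0,0,0],0.07],[[-0.0056,-0.0295,0.024],[0,0,0],0.07],[[0,0,0],[0,0,0],0.07],[[0,0,0],[0,0,0],0.07]])

```text
t: 2.78
ee_pos: [0.554, 0.039, 0.1967]
eef_rot: [0.999, -0.052, 0.001, 0.001]
wrist_force: [-0.2, -0.8, 1.0]
opening: 0.0703
```

```bash
python3 -c "
from h import *
to(.5565,.0456,.12,-.09)"
```

```text
t 2.78 pos [0.554  0.039  0.1967] yaw -0.1037 open 0.0703 F [-0.2 -0.8  1. ]
shift cur axes [ 0.0016 -0.007   0.0767] shift tgt axes [ 0.0019 -0.0068  0.0767] norm 0.077 turn [ 0.0024 -0.0019 -0.0137]
```

>>> drive_tool(targets=[[[0.0016,-0.007,0.012],[0.002,-0.002,-0.012],0.07],[[0,0,0.02],[0,0,0],0.07],[[0,0,0.02],[0,0,0],0.07],[[0,0,0.015],[0,0,0],0.07],[[0,0,0],[0,0,0],0.07],[[0,0,0],[0,0,0],0.07]])

```text
t: 3.28
ee_pos: [0.5598, 0.0379, 0.1294]
eef_rot: [0.999, -0.05, 0.004, 0.001]
wrist_force: [-0.6, -0.3, 0.1]
opening: 0.0699
```

```bash
python3 -c "
from h import *
to(.5565,.0456,.12,-.09)
snap('wrist','w2.png');snap('side','s2.png');a=cv2.imread('pics/w2.png')[100:];b=cv2.imread('pics/s2.png')[80:280,180:440]
b=cv2.resize(b,None,fx=1.6,fy=1.6);a=cv2.resize(a,(448,256));cv2.imwrite('pics/c2.png',np.hstack([a[:256,:380],cv2.resize(b,(416,320))[:256]]))"
```

```text
t 3.28 pos [0.5598 0.0379 0.1294] yaw -0.0999 open 0.0699 F [-0.6 -0.3  0.1]
shift cur axes [-0.0041 -0.0074  0.0094] shift tgt axes [-0.004  -0.0074  0.0094] norm 0.013 turn [ 0.0016 -0.0078 -0.0099]
```

View pics/c2.png

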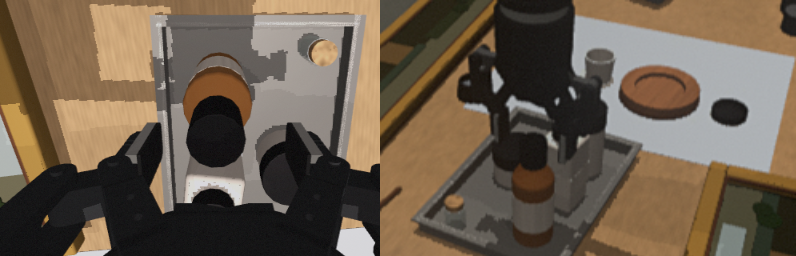

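>>> drive_tool(targets=[[[-0.004,-0.007,0.0],[0,-0.007,-0.01],0.07],[[0,-0.002,0.004],[0,0,0],0.07],[[0,0,0.005],[0,0,0],0.07],[[0,0,0],[0,0,0],0.07]])

```text
t: 3.72
ee_pos: [0.56, 0.0475, 0.1249]
eef_rot: [0.999, -0.045, 0.005, 0.001]
wrist_force: [-0.5, 0.1, 0.5]
opening: 0.0699
```

```bash
python3 -c "
from h import *
to(.5565,.0456,.12,-.09)"
```

```text
t 3.72 pos [0.56   0.0475 0.1249] yaw -0.0898 open 0.0699 F [-0.5  0.1  0.5]
shift cur axes [-0.0033  0.0022  0.0048] shift tgt axes [-0.0033  0.0022  0.0049] norm 0.006 turn [ 0.0012 -0.0096  0.0002]
```

>>> drive_tool(targets=[[[-0.005,0,0.004],[0,-0.01,0],0.07],[[0,0,0],[0,0,0],0.03],[[0,0,0],[0,0,0],0.02],[[0,0,0],[0,0,0],0.015],[[0,0,0],[0,0,0],0.015],[[0,0,0],[0,0,0],0.015],[[0,0,0],[0,0,0],0.015],[[0,0,0],[0,0,0],0.015]])

```text
t: 4.38
ee_pos: [0.5551, 0.0485, 0.1209]
eef_rot: [0.999, -0.044, 0.0, 0.001]
wrist_force: [-0.2, 0.0, -0.4]
opening: 0.0294
```

```bash
python3 -c "
from h import *
to(.5565,.0456,.12,-.09)
snap('side','s3.png');b=cv2.imread('pics/s3.png')[80:280,180:440]
cv2.imwrite('pics/c3.png',cv2.resize(b,None,fx=2,fy=2))"
```

```text
t 4.38 pos [0.5551 0.0485 0.1209] yaw -0.0887 open 0.0294 F [-0.2  0.  -0.4]
shift cur axes [0.0017 0.0027 0.0009] shift tgt axes [0.0017 0.0027 0.0009] norm 0.003 turn [ 0.0012 -0.0003  0.0013]
```

View pics/c3.png

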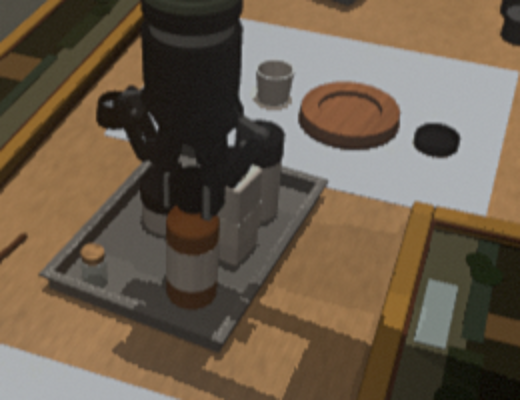

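>>> drive_tool(targets=[[[0,0,-0.01],[0,0,0],0.015],[[0,0,-0.02],[0,0,0],0.015],[[0,0,-0.03],[0,0,0],0.015],[[0,-0.015,-0.02],[0,0,0],0.015],[[0,-0.03,0],[0,0,0],0.015],[[0,-0.035,0],[0,0,0],0.015],[[0,-0.035,0],[0,0,0],0.015],[[0,-0.035,0],[0,0,0],0.015],[[0,-0.03,0],[0,0,0],0.015],[[0,-0.015,0],[0,0,0],0.015]])

```text
t: 5.27
ee_pos: [0.5701, 0.2456, 0.2055]
eef_rot: [0.999, -0.05, -0.004, 0.001]
wrist_force: [1.0, -0.5, -2.9]
opening: 0.0292
```

```bash
python3 -c "
from h import *
to(.545,.31,.18,-.09)"
```

```text
t 5.27 pos [0.5701 0.2456 0.2055] yaw -0.0994 open 0.0292 F [ 1.  -0.5 -2.9]
shift cur axes [-0.0312 -0.0616  0.0256] shift tgt axes [-0.0308 -0.0618  0.0255] norm 0.074 turn [ 0.0024  0.0087 -0.0094]
```

>>> drive_tool(targets=[[[-0.01,-0.02,0.006],[0.002,0.008,-0.009],0.015],[[-0.01,-0.02,0.008],[0,0,0],0.015],[[-0.01,-0.018,0.008],[0,0,0],0.015],[[0,0,0],[0,0,0],0.015],[[0,0,0],[0,0,0],0.015]])

```text
t: 5.68
ee_pos: [0.5429, 0.3137, 0.1837]
eef_rot: [0.999, -0.042, -0.001, 0.0]
wrist_force: [0.8, 0.3, -2.1]
opening: 0.0295
```

```bash
python3 -c "
from h import *
to(.545,.31,.124,-.09)"
```

```text
t 5.68 pos [0.5429 0.3137 0.1837] yaw -0.0836 open 0.0295 F [ 0.8  0.3 -2.1]
shift cur axes [0.0025 0.0035 0.0597] shift tgt axes [0.0024 0.0035 0.0597] norm 0.06 turn [0.0002 0.0018 0.0064]
```

>>> drive_tool(targets=[[[0,0.003,0.01],[0,0,0.005],0.015],[[0,0,0.016],[0,0,0],0.015],[[0,0,0.016],[0,0,0],0.015],[[0,0,0.01],[0,0,0],0.015],[[0,0,0.002],[0,0,0],0.015],[[0,0,0],[0,0,0],0.015]])

```text
t: 6.18
ee_pos: [0.5446, 0.3056, 0.1277]
eef_rot: [0.999, -0.047, -0.0, 0.001]
wrist_force: [-0.2, 0.8, -2.4]
opening: 0.029
```

```bash
python3 -c "
from h import *
to(.545,.31,.121,-.09)"
```

```text
t 6.18 pos [0.5446 0.3056 0.1277] yaw -0.0939 open 0.029 F [-0.2  0.8 -2.4]
shift cur axes [ 0.     -0.0045  0.0067] shift tgt axes [ 0.     -0.0045  0.0067] norm 0.008 turn [ 0.002   0.     -0.0039]
```

Lower slowly, watching the wrist force.

>>> drive_tool(targets=[[[0,0,0.004],[0,0,0],0.015],[[0,0,0.002],[0,0,0],0.015],[[0,0,0.002],[0,0,0],0.015],[[0,0,0],[0,0,0],0.015]])

```text
t: 6.52
ee_pos: [0.5469, 0.3046, 0.1215]
eef_rot: [0.999, -0.048, 0.002, 0.0]
wrist_force: [-0.2, -0.3, -2.0]
opening: 0.0291
```

>>> drive_tool(targets=[[[0,0,0.0015],[0,0,0],0.015],[[0,0,0.0015],[0,0,0],0.015],[[0,0,0],[0,0,0],0.015]])

```text
t: 6.77
ee_pos: [0.5481, 0.3054, 0.1214]
eef_rot: [0.999, -0.048, 0.003, -0.001]
wrist_force: [0.7, 0.5, -2.7]
opening: 0.0293
```

>>> drive_tool(targets=[[[-0.002,0,0.003],[0,0,0],0.015],[[0,0,0.003],[0,0,0],0.015],[[0,0,0],[0,0,0],0.015]])

```text
t: 7.02
ee_pos: [0.5498, 0.3071, 0.1216]
eef_rot: [0.999, -0.048, 0.008, -0.002]
wrist_force: [-0.6, -0.1, -2.8]
opening: 0.0293
```

```bash
python3 -c "
from h import *
to(.545,.31,.121,-.09)
snap('side','s4.png');b=cv2.imread('pics/s4.png')
cv2.imwrite('pics/c4.png',b)"
```

```text
t 7.02 pos [0.5498 0.3071 0.1216] yaw -0.0953 open 0.0293 F [-0.6 -0.1 -2.8]
shift cur axes [-0.0051 -0.0025  0.0005] shift tgt axes [-0.0051 -0.0025  0.0006] norm 0.006 turn [-0.0051 -0.0162 -0.0053]
```

View pics/c4.png

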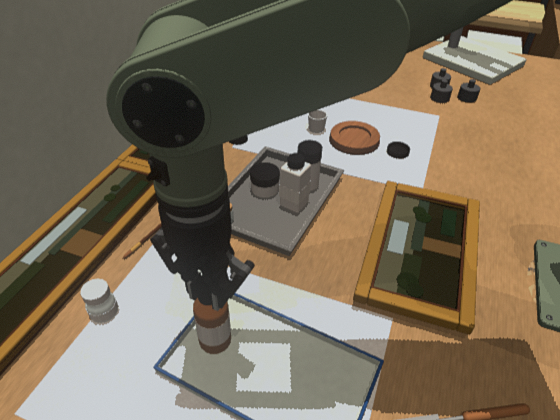

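>>> drive_tool(targets=[[[-0.004,-0.002,0.005],[-0.005,-0.015,0],0.015]])

```text
t: 7.15
ee_pos: [0.5502, 0.3097, 0.1207]
eef_rot: [0.999, -0.047, 0.006, -0.001]
wrist_force: [2.9, -5.3, 25.7]
opening: 0.029
```

>>> drive_tool(targets=[[[0,0,0],[0,0,0],0.015],[[0,0,0],[0,0,0],0.05],[[0,0,0],[0,0,0],0.05],[[0,0,0],[0,0,0],0.055],[[0,0,0],[0,0,0],0.055]])

```text
t: 7.57
ee_pos: [0.5517, 0.3107, 0.1216]
eef_rot: [0.999, -0.047, 0.008, -0.002]
wrist_force: [0.2, -0.5, 0.3]
opening: 0.0553
```

```bash
python3 -c "
from h import *
to(.545,.31,.121,-.09)
snap('side','s4.png');b=cv2.imread('pics/s4.png')
cv2.imwrite('pics/c5.png',b[220:400,120:320])"
```

```text
t 7.57 pos [0.5517 0.3107 0.1216] yaw -0.0946 open 0.0553 F [ 0.2 -0.5  0.3]
shift cur axes [-0.0066  0.0014  0.0005] shift tgt axes [-0.0066  0.0013  0.0006] norm 0.007 turn [-0.0039 -0.0149 -0.0046]
```

View pics/c5.png

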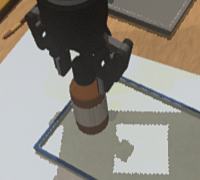

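>>> drive_tool(targets=[[[0,0,-0.015],[0,0,0],0.06],[[0,0,-0.035],[-0.004,-0.015,0],0.07],[[0,0.01,-0.035],[0,0,0.05],0.07],[[0,0.04,0],[0,0,0.05],0.07],[[0,0.04,0],[0,0,0],0.075],[[0,0.04,0],[0,0,0],0.075],[[0,0.04,0],[0,0,0],0.075],[[0,0.04,0],[0,0,0],0.075],[[0,0.04,0],[0,0,0],0.075],[[0,0.03,0],[0,0,0],0.075]])

```text
t: 8.45
ee_pos: [0.4956, 0.0314, 0.2064]
eef_rot: [0.996, -0.093, -0.002, 0.001]
wrist_force: [0.7, 0.5, -0.1]
opening: 0.0748
```

```bash
python3 -c "
from h import *
to(.5465,-.0274,.16,-.19)"
```

```text
t 8.45 pos [0.4956 0.0314 0.2064] yaw -0.1855 open 0.0748 F [ 0.7  0.5 -0.1]
shift cur axes [0.0611 0.0483 0.0463] shift tgt axes [0.0611 0.0481 0.0464] norm 0.091 turn [0.0025 0.0046 0.0045]
```

>>> drive_tool(targets=[[[0.022,0.017,0.005],[0,0.004,0.004],0.075],[[0.022,0.017,0.015],[0,0,0],0.075],[[0.017,0.014,0.015],[0,0,0],0.075],[[0,0,0.01],[0,0,0],0.075],[[0,0,0],[0,0,0],0.075]])

```text
t: 8.87
ee_pos: [0.545, -0.0373, 0.16]
eef_rot: [0.995, -0.1, -0.0, 0.002]
wrist_force: [-1.3, -0.0, -0.6]
opening: 0.075
```

```bash
python3 -c "
from h import *
to(.5465,-.0274,.08,-.19)
snap('wrist','w5.png')"
```

```text
t 8.87 pos [ 0.545  -0.0373  0.16  ] yaw -0.1999 open 0.075 F [-1.3 -0.  -0.6]
shift cur axes [-0.0005 -0.0103  0.08  ] shift tgt axes [-0.0004 -0.01    0.08  ] norm 0.081 turn [ 0.0041 -0.0004 -0.0099]
```

View pics/w5.png

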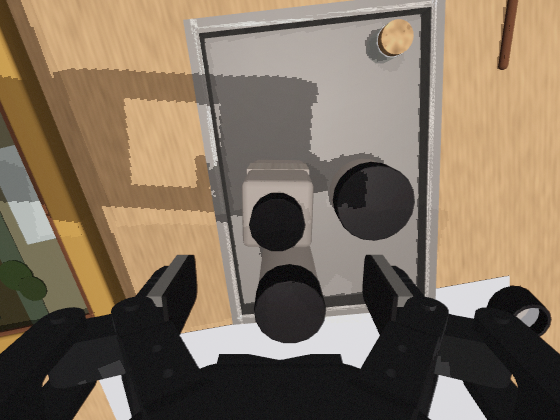

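>>> drive_tool(targets=[[[0,-0.01,0.01],[0.004,0,-0.006],0.075],[[0,0,0.02],[0,0,0],0.075],[[0,0,0.02],[0,0,0],0.075],[[0,0,0.018],[0,0,0],0.075],[[0,0,0.005],[0,0,0],0.075],[[0,0,0],[0,0,0],0.075]])

```text
t: 9.42
ee_pos: [0.5484, -0.0182, 0.0878]
eef_rot: [0.996, -0.092, 0.004, -0.001]
wrist_force: [-0.1, 0.1, 0.6]
opening: 0.075
```

```bash
python3 -c "
from h import *
to(.5465,-.0274,.08,-.19)"
```

```text
t 9.42 pos [ 0.5484 -0.0182  0.0878] yaw -0.1845 open 0.075 F [-0.1  0.1  0.6]
shift cur axes [-0.0002  0.0094  0.0077] shift tgt axes [-0.0001  0.0094  0.0078] norm 0.012 turn [-0.0035 -0.0076  0.0055]
```

>>> drive_tool(targets=[[[0,0.008,0.006],[-0.003,-0.007,0.004],0.075],[[0,0,0],[0,0,0],0.075],[[0,0,0],[0,0,0],0.075]])

```text
t: 9.67
ee_pos: [0.5475, -0.0244, 0.0831]
eef_rot: [0.996, -0.092, 0.001, -0.0]
wrist_force: [0.5, 0.1, 0.6]
opening: 0.0747
```

```bash
python3 -c "
from h import *
to(.5465,-.0274,.08,-.19)"
```

```text
t 9.67 pos [ 0.5475 -0.0244  0.0831] yaw -0.1852 open 0.0747 F [0.5 0.1 0.6]
shift cur axes [-0.0004  0.0032  0.0031] shift tgt axes [-0.0004  0.0032  0.0031] norm 0.004 turn [-0.0006 -0.0021  0.0048]
```

>>> drive_tool(targets=[[[0,0.003,0.003],[0,-0.002,0.003],0.06],[[0,0,0],[0,0,0],0.045],[[0,0,0],[0,0,0],0.035],[[0,0,0],[0,0,0],0.03],[[0,0,0],[0,0,0],0.03],[[0,0,0],[0,0,0],0.03],[[0,0,0],[0,0,0],0.03]])

```text
t: 10.25
ee_pos: [0.5482, -0.0282, 0.0823]
eef_rot: [0.995, -0.095, 0.002, -0.0]
wrist_force: [0.1, 0.6, -0.3]
opening: 0.0438
```

```bash
python3 -c "
from h import *
to(.5465,-.0274,.08,-.19)"
```

```text
t 10.25 pos [ 0.5482 -0.0282  0.0823] yaw -0.19 open 0.0438 F [ 0.1  0.6 -0.3]
shift cur axes [-0.0018 -0.0005  0.0023] shift tgt axes [-0.0018 -0.0005  0.0023] norm 0.003 turn [-0.0012 -0.0035  0.    ]
```

>>> drive_tool(targets=[[[0,0,-0.01],[0,0,0],0.03],[[0,0,-0.03],[0,-0.003,0],0.03],[[-0.01,-0.01,-0.03],[0,0,0],0.03],[[-0.018,-0.03,-0.01],[0,0,0],0.03],[[-0.02,-0.035,0],[0,0,0],0.03],[[-0.02,-0.035,0],[0,0,0],0.03],[[-0.02,-0.035,0],[0,0,0],0.03],[[-0.02,-0.035,0],[0,0,0],0.03],[[-0.02,-0.035,0],[0,0,0],0.03],[[-0.01,-0.02,0],[0,0,0],0.03]])

```text
t: 11.08
ee_pos: [0.4568, 0.2327, 0.1709]
eef_rot: [0.995, -0.102, 0.003, -0.001]
wrist_force: [-0.6, -1.1, -2.2]
opening: 0.0434
```

```bash
python3 -c "
from h import *
to(.455,.316,.13,-.15)"
```

```text
t 11.08 pos [0.4568 0.2327 0.1709] yaw -0.204 open 0.0434 F [-0.6 -1.1 -2.2]
shift cur axes [-0.0188 -0.0811  0.041 ] shift tgt axes [-0.0142 -0.0821  0.0409] norm 0.093 turn [-0.0022 -0.0055 -0.054 ]
```

>>> drive_tool(targets=[[[-0.005,-0.025,0.005],[-0.002,-0.005,0],0.03],[[-0.006,-0.027,0.01],[0,0,0],0.03],[[-0.005,-0.023,0.015],[0,0,0],0.03],[[0,0,0.015],[0,0,0],0.03],[[0,0,0.01],[0,0,0],0.03],[[0,0,0],[0,0,0],0.03]])

```text
t: 11.58
ee_pos: [0.453, 0.3206, 0.1184]
eef_rot: [0.995, -0.096, 0.003, -0.002]
wrist_force: [-0.5, 0.1, -3.0]
opening: 0.0442
```

```bash
python3 -c "
from h import *
to(.455,.316,.083,-.2)"
```

```text
t 11.58 pos [0.453  0.3206 0.1184] yaw -0.193 open 0.0442 F [-0.5  0.1 -3. ]
shift cur axes [0.0027 0.0043 0.0354] shift tgt axes [0.0028 0.0041 0.0354] norm 0.036 turn [-0.0049 -0.0045  0.007 ]
```

>>> drive_tool(targets=[[[0,0.003,0.01],[-0.004,-0.004,0],0.03],[[0,0,0.014],[0,0,0],0.03],[[0,0,0.008],[0,0,0],0.03],[[0,0,0.002],[0,-0.003,0],0.03],[[0,0,0.002],[0,0,0],0.03]])

```text
t: 12.0
ee_pos: [0.4542, 0.3146, 0.0823]
eef_rot: [0.995, -0.098, -0.001, -0.0]
wrist_force: [-5.8, 1.5, 20.7]
opening: 0.0436
```

```bash
python3 -c "
from h import *
to(.455,.316,.083,-.2)"
```

```text
t 12.0 pos [0.4542 0.3146 0.0823] yaw -0.1968 open 0.0436 F [-5.8  1.5 20.7]
shift cur axes [ 0.0006 -0.0015 -0.0007] shift tgt axes [ 0.0006 -0.0015 -0.0007] norm 0.002 turn [-0.0004  0.0015  0.0032]
```

>>> drive_tool(targets=[[[0,0,0],[0,0,0],0.05],[[0,0,0],[0,0,0],0.06],[[0,0,0],[0,0,0],0.06],[[0,0,-0.012],[0,0,0],0.06],[[0,0,-0.03],[0,0,0],0.07],[[0,0,-0.035],[0,0,-0.05],0.075],[[0,0.01,-0.035],[0,0,-0.05],0.075],[[0.01,0.036,0],[0,0,0],0.075],[[0.012,0.038,0],[0,0,0],0.075],[[0.012,0.038,0],[0,0,0],0.075]])

```text
t: 12.83
ee_pos: [0.4818, 0.1938, 0.2137]
eef_rot: [0.999, -0.04, 0.009, -0.005]
wrist_force: [1.1, -1.0, -0.2]
opening: 0.0745
```

>>> drive_tool(targets=[[[0.012,0.038,0],[0,0,0],0.075],[[0.012,0.038,0],[0,0,0],0.075],[[0.012,0.038,0],[0,0,0],0.075],[[0.012,0.038,0],[0,0,0],0.075],[[0.012,0.038,0],[0,0,0],0.075],[[0.006,0.02,0],[0,0,0],0.075],[[0,0,0],[0,0,0],0.075]])

```text
t: 13.42
ee_pos: [0.5384, -0.037, 0.2307]
eef_rot: [0.999, -0.042, 0.024, -0.003]
wrist_force: [0.2, 0.1, -0.6]
opening: 0.0753
```

```bash
python3 -c "
from h import *
to(.5405,-.0935,.14,-.1)"
```

```text
t 13.42 pos [ 0.5384 -0.037   0.2307] yaw -0.0835 open 0.0753 F [ 0.2  0.1 -0.6]
shift cur axes [0.0025 0.0568 0.0905] shift tgt axes [0.0077 0.056  0.0907] norm 0.107 turn [-0.0075 -0.0475  0.0167]
```

>>> drive_tool(targets=[[[0.0,0.01,0.01],[-0.007,-0.045,0.016],0.075],[[0.0025,0.018,0.02],[0,0,0],0.075],[[0.0025,0.018,0.025],[0,0,0],0.075],[[0,0.005,0.025],[0,0,0],0.075],[[0,0,0],[0,0,0],0.075],[[0,0,0],[0,0,0],0.075]])

```text
t: 13.92
ee_pos: [0.5451, -0.0897, 0.1607]
eef_rot: [0.999, -0.051, 0.01, 0.001]
wrist_force: [0.4, 0.3, 0.9]
opening: 0.0751
```

```bash
python3 -c "
from h import *
to(.5405,-.0935,.08,-.1)
snap('wrist','w6.png');snap('side','s6.png')
to(.5405,-.0935,.08,-.1)"
```

```text
t 13.92 pos [ 0.5451 -0.0897  0.1607] yaw -0.1015 open 0.0751 F [0.4 0.3 0.9]
shift cur axes [-0.0058  0.0042  0.0806] shift tgt axes [-0.0042  0.0042  0.0807] norm 0.081 turn [ 0.0005 -0.0199 -0.0016]
t 14.02 pos [ 0.5452 -0.0894  0.1611] yaw -0.1006 open 0.0747 F [ 0.2 -0.4  0.4]
shift cur axes [-0.0059  0.0045  0.081 ] shift tgt axes [-0.0042  0.0046  0.0811] norm 0.081 turn [ 0.0007 -0.0204 -0.0006]
```

View pics/w6.png

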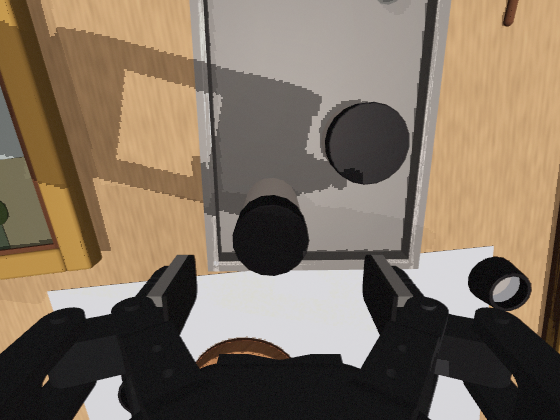

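View pics/s6.png

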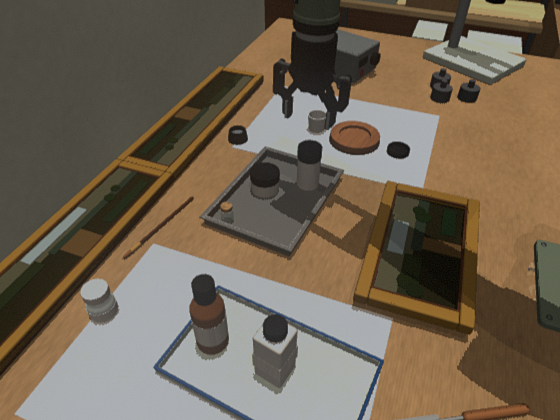

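```bash
python3 -c "
from h import *
b=camera_info('side')
print('neck',ray(b,204,282,.144),'sq',ray(b,275,327,.118))
c=np.array([.4614,.3162]);yw=-.116
R=np.array([[np.cos(yw),-np.sin(yw)],[np.sin(yw),np.cos(yw)]])
for p in (ray(b,204,282,.144),ray(b,275,327,.118)):print(R.T@(p[:2]-c))
"
```

```text
neck [0.55241488 0.30422153 0.144     ] sq [0.44921325 0.31712404 0.118     ]
[ 0.09178961 -0.0013639 ]
[-0.0122118  -0.00049266]
```

>>> drive_tool(targets=[[[-0.005,0.004,0.01],[0,-0.02,0],0.075],[[0,0,0.02],[0,0,0],0.075],[[0,0,0.02],[0,0,0],0.075],[[0,0,0.014],[0,0,0],0.075],[[0,0,0],[0,0,0],0.075],[[0,0,0],[0,0,0],0.075]])

```text
t: 14.52
ee_pos: [0.5458, -0.0914, 0.1039]
eef_rot: [0.999, -0.047, 0.007, 0.003]
wrist_force: [0.4, 0.4, 0.6]
opening: 0.0749
```

```bash
python3 -c "
from h import *
to(.5405,-.0935,.08,-.1)"
```

```text
t 14.52 pos [ 0.5458 -0.0914  0.1039] yaw -0.0939 open 0.0749 F [0.4 0.4 0.6]
shift cur axes [-0.0054  0.0025  0.0238] shift tgt axes [-0.005   0.0026  0.0239] norm 0.025 turn [ 0.0044 -0.0134  0.0061]
```

>>> drive_tool(targets=[[[-0.005,0.002,0.005],[0.003,-0.014,0],0.075],[[-0.002,0,0.01],[0,0,0],0.075],[[0,0,0.008],[0,0,0],0.075],[[0,0,0],[0,0,0],0.075],[[0,0,0],[0,0,0],0.075]])

```text
t: 14.93
ee_pos: [0.5406, -0.0932, 0.0829]
eef_rot: [0.999, -0.046, 0.002, 0.001]
wrist_force: [0.5, 0.5, 0.6]
opening: 0.0753
```

```bash
python3 -c "
from h import *
to(.5405,-.0935,.08,-.1)"
```

```text
t 14.93 pos [ 0.5406 -0.0932  0.0829] yaw -0.0927 open 0.0753 F [0.5 0.5 0.6]
shift cur axes [-0.0001  0.0003  0.0029] shift tgt axes [-0.      0.0003  0.0029] norm 0.003 turn [ 0.0028 -0.0042  0.0073]
```

>>> drive_tool(targets=[[[0,0,0.002],[0,-0.004,0],0.065],[[0,0,0],[0,0,0],0.05],[[0,0,0],[0,0,0],0.04],[[0,0,0],[0,0,0],0.035],[[0,0,0],[0,0,0],0.035],[[0,0,0],[0,0,0],0.035],[[0,0,0],[0,0,0],0.035]])

```text
t: 15.52
ee_pos: [0.541, -0.0934, 0.0813]
eef_rot: [0.999, -0.046, 0.0, 0.002]
wrist_force: [-0.6, 0.5, 0.3]
opening: 0.0481
```

```bash
python3 -c "
from h import *
to(.375,.325,.16,-.1)"
```

```text
t 15.52 pos [ 0.541  -0.0934  0.0813] yaw -0.0928 open 0.0481 F [-0.6  0.5  0.3]
shift cur axes [-0.204 -0.401 -0.08 ] shift tgt axes [-0.2069 -0.3998 -0.0787] norm 0.457 turn [ 0.0031 -0.0006  0.0072]
```

>>> drive_tool(targets=[[[0,0,-0.01],[0,0,0],0.035],[[0,0,-0.03],[0,0,0],0.035],[[-0.008,-0.01,-0.03],[0,0,0],0.035],[[-0.015,-0.03,-0.01],[0,0,0],0.035],[[-0.017,-0.037,0],[0,0,0],0.035],[[-0.017,-0.037,0],[0,0,0],0.035],[[-0.017,-0.037,0],[0,0,0],0.035],[[-0.017,-0.037,0],[0,0,0],0.035],[[-0.017,-0.037,0],[0,0,0],0.035],[[-0.017,-0.037,0],[0,0,0],0.035]])

```text
t: 16.35
ee_pos: [0.4435, 0.1811, 0.171]
eef_rot: [0.998, -0.055, 0.006, 0.001]
wrist_force: [0.6, -0.2, -1.3]
opening: 0.0478
```

```bash
python3 -c "
from h import *
to(.364,.36,.16,-.1)"
```

```text
t 16.35 pos [0.4435 0.1811 0.171 ] yaw -0.1095 open 0.0478 F [ 0.6 -0.2 -1.3]
shift cur axes [-0.0987 -0.1692  0.0095] shift tgt axes [-0.097  -0.1701  0.011 ] norm 0.196 turn [ 0.0024 -0.0116 -0.0095]
```

>>> drive_tool(targets=[[[-0.032,-0.015,0],[0.002,-0.011,0],0.035],[[-0.035,-0.018,0],[0,0,0],0.035],[[-0.02,-0.034,0],[0,0,0],0.035],[[-0.008,-0.038,0],[0,0,0],0.035],[[0,-0.036,0],[0,0,0],0.035],[[0,-0.02,0.005],[0,0,0],0.035],[[0,0,0.005],[0,0,0],0.035],[[0,0,0],[0,0,0],0.035]])

```text
t: 17.02
ee_pos: [0.356, 0.3663, 0.1664]
eef_rot: [0.999, -0.049, 0.003, -0.003]
wrist_force: [-0.2, 0.4, -2.7]
opening: 0.0479
```

```bash
python3 -c "
from h import *
to(.364,.36,.082,-.1)"
```

```text
t 17.02 pos [0.356  0.3663 0.1664] yaw -0.0974 open 0.0479 F [-0.2  0.4 -2.7]
shift cur axes [0.0082 0.006  0.0844] shift tgt axes [0.0086 0.0054 0.0844] norm 0.085 turn [-0.0066 -0.0049  0.0026]
```

>>> drive_tool(targets=[[[0.006,0.008,0.01],[-0.006,-0.005,0],0.035],[[0.003,0,0.02],[0,0,0],0.035],[[0,0,0.02],[0,0,0],0.035],[[0,0,0.018],[0,0,0],0.035],[[0,0,0.004],[0,0,0],0.035],[[0,0,0],[0,0,0],0.035]])

```text
t: 17.52
ee_pos: [0.3675, 0.3489, 0.0921]
eef_rot: [0.999, -0.051, 0.001, 0.002]
wrist_force: [-0.0, -0.4, -1.2]
opening: 0.0479
```

```bash
python3 -c "
from h import *
to(.364,.36,.082,-.1)"
```

```text
t 17.52 pos [0.3675 0.3489 0.0921] yaw -0.1027 open 0.0479 F [-0.  -0.4 -1.2]
shift cur axes [-0.0046 -0.0108  0.0101] shift tgt axes [-0.0046 -0.0107  0.0101] norm 0.015 turn [ 0.0036 -0.0013 -0.0027]
```

>>> drive_tool(targets=[[[-0.003,-0.006,0.003],[0,0,0],0.035],[[0,0,0.006],[0,0,0],0.035],[[0,0,0.003],[0,0,0],0.035],[[0,0,0.003],[0,0,0],0.035]])

```text
t: 17.85
ee_pos: [0.3672, 0.3543, 0.0812]
eef_rot: [0.999, -0.053, 0.001, 0.001]
wrist_force: [-10.6, -6.4, 35.9]
opening: 0.0478
```

>>> drive_tool(targets=[[[0,0,0],[0,0,0],0.055],[[0,0,0],[0,0,0],0.062],[[0,0,0],[0,0,0],0.062],[[0,0,-0.012],[0,0,0],0.062],[[0,0,-0.03],[0,0,0],0.062],[[0,0,-0.036],[0,0,0],0.07],[[0,0,-0.036],[0,0,0],0.08],[[0,0,0],[0,0,0],0.08]])

```text
t: 18.52
ee_pos: [0.3678, 0.3559, 0.2047]
eef_rot: [0.999, -0.052, 0.003, 0.0]
wrist_force: [0.8, 1.2, 1.6]
opening: 0.0798
```

```bash
python3 -c "
from h import *
to(.617,-.048,.2,-.1)
snap('side','s7.png')"
```

```text
t 18.52 pos [0.3678 0.3559 0.2047] yaw -0.1045 open 0.0798 F [0.8 1.2 1.6]
shift cur axes [0.29   0.3757 0.0066] shift tgt axes [0.2883 0.377  0.0047] norm 0.475 turn [ 0.0005 -0.0057 -0.0045]
```

View pics/s7.png

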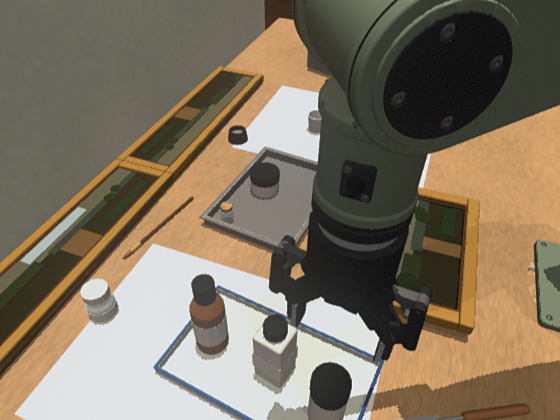

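>>> drive_tool(targets=[[[0.015,0.02,0],[0,-0.004,0],0.08],[[0.025,0.032,0],[0,-0.003,0],0.08],[[0.025,0.032,0],[0,-0.003,0],0.08],[[0.025,0.032,0],[0,-0.003,0],0.08],[[0.025,0.032,0],[0,-0.003,0],0.08],[[0.025,0.032,0],[0,-0.003,0],0.08],[[0.025,0.032,0],[0,-0.003,0],0.08],[[0.025,0.032,0],[0,-0.003,0],0.08],[[0.025,0.032,0],[0,-0.003,0],0.08],[[0.02,0.026,0],[0,0,0],0.08]])

```text
t: 19.4
ee_pos: [0.5714, 0.0256, 0.1977]
eef_rot: [0.999, -0.044, -0.015, -0.002]
wrist_force: [0.8, -0.2, 0.3]
opening: 0.0797
```

```bash
python3 -c "
from h import *
to(.617,-.048,.15,-.1)"
```

```text
t 19.4 pos [0.5714 0.0256 0.1977] yaw -0.0883 open 0.0797 F [ 0.8 -0.2  0.3]
shift cur axes [0.0533 0.0694 0.046 ] shift tgt axes [0.0528 0.0687 0.0477] norm 0.099 turn [-0.0021  0.0294  0.0117]
```

>>> drive_tool(targets=[[[0.016,0.022,0.01],[-0.002,0.029,0.01],0.08],[[0.018,0.024,0.015],[0,0,0],0.08],[[0.015,0.018,0.015],[0,0,0],0.08],[[0,0,0],[0,0,0],0.075],[[0,0,0],[0,0,0],0.075],[[0,0,0],[0,0,0],0.075]])

```text
t: 19.9
ee_pos: [0.6164, -0.0549, 0.1517]
eef_rot: [0.998, -0.055, -0.001, 0.001]
wrist_force: [-0.2, 0.0, -0.5]
opening: 0.0753
```

```bash
python3 -c "
from h import *
import pickle
to(.617,-.048,.15,-.1)
ci=camera_info('wrist');snap('wrist','w8.png');pickle.dump(ci,open('w8.pkl','wb'))"
```

```text
t 19.9 pos [ 0.6164 -0.0549  0.1517] yaw -0.1096 open 0.0753 F [-0.2  0.  -0.5]
shift cur axes [-0.0001 -0.0069  0.0017] shift tgt axes [-0.0001 -0.0069  0.0017] norm 0.007 turn [ 0.0013  0.0027 -0.0096]
```

View pics/w8.png

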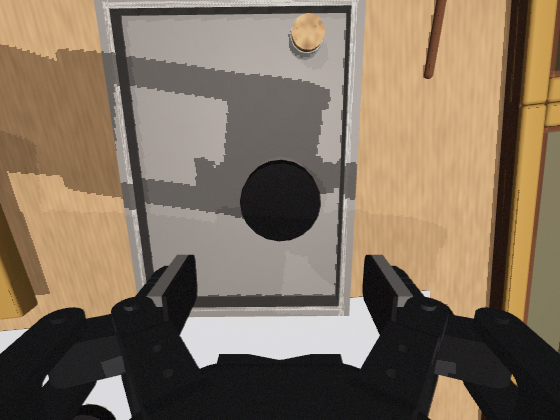

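```bash
python3 -c "
from h import *
import pickle
ci=pickle.load(open('w8.pkl','rb'))
p=ray(ci,280.5,200.5,.052);print(p)
print(ray(ci,349,200,.022),ray(ci,357,200,.022))
to(p[0],p[1],.031,-.1)"
```

```text
[ 0.61716571 -0.0459195   0.052     ]
[ 0.67249297 -0.05946695  0.022     ] [ 0.67904086 -0.06018359  0.022     ]
t 19.95 pos [ 0.6163 -0.0544  0.1519] yaw -0.1089 open 0.0749 F [ 0.4  0.1 -0.5]
shift cur axes [ 0.0002 -0.0087  0.1209] shift tgt axes [-0.     -0.0086  0.1209] norm 0.121 turn [ 0.0012  0.0025 -0.0089]
```

>>> drive_tool(targets=[[[0,-0.008,0.015],[0.001,0.002,-0.005],0.07],[[0,0,0.025],[0,0,0],0.07],[[0,0,0.025],[0,0,0],0.07],[[0,0,0.018],[0,0,0],0.07],[[0,0,0],[0,0,0],0.07],[[0,0,0],[0,0,0],0.07]])

```text
t: 20.45
ee_pos: [0.6191, -0.0389, 0.0735]
eef_rot: [0.999, -0.047, 0.005, 0.0]
wrist_force: [0.5, -0.2, 0.1]
opening: 0.0702
```

```bash
python3 -c "
from h import *
to(.6172,-.046,.031,-.1)"
```

```text
t 20.45 pos [ 0.6191 -0.0389  0.0735] yaw -0.0944 open 0.0702 F [ 0.5 -0.2  0.1]
shift cur axes [-0.0016  0.0073  0.0425] shift tgt axes [-0.0012  0.0073  0.0425] norm 0.043 turn [-0.0003 -0.0099  0.0056]
```

>>> drive_tool(targets=[[[-0.001,0.006,0.005],[0,-0.01,0.003],0.07],[[0,0,0.008],[0,0,0],0.07],[[0,0,0.008],[0,0,0],0.07],[[0,0,0],[0,0,0],0.07],[[0,0,0],[0,0,0],0.07]])

```text
t: 20.87
ee_pos: [0.6207, -0.0442, 0.0567]
eef_rot: [0.999, -0.047, 0.004, 0.001]
wrist_force: [1.1, -0.4, 0.7]
opening: 0.0699
```

```bash
python3 -c "
from h import *
to(.6172,-.046,.031,-.1)
snap('wrist','w9.png')"
```

```text
t 20.87 pos [ 0.6207 -0.0442  0.0567] yaw -0.095 open 0.0699 F [ 1.1 -0.4  0.7]
shift cur axes [-0.0035  0.0021  0.0257] shift tgt axes [-0.0033  0.0021  0.0257] norm 0.026 turn [ 0.0006 -0.0078  0.005 ]
```

View pics/w9.png

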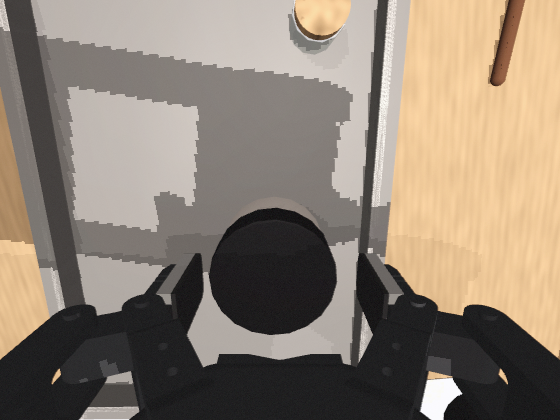

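>>> drive_tool(targets=[[[-0.004,0.002,0.003],[0,-0.008,0],0.07],[[-0.001,0,0.008],[0,0,0],0.07],[[-0.001,0,0.008],[0,0,0],0.07],[[0,0,0.003],[0,0,0],0.07],[[0,0,0],[0,0,0],0.07]])

```text
t: 21.33
ee_pos: [0.6145, -0.0464, 0.0336]
eef_rot: [0.999, -0.048, 0.0, 0.0]
wrist_force: [-0.1, 0.4, -0.1]
opening: 0.07
```

```bash
python3 -c "
from h import *
to(.6172,-.046,.031,-.1)"
```

```text
t 21.33 pos [ 0.6145 -0.0464  0.0336] yaw -0.0957 open 0.07 F [-0.1  0.4 -0.1]
shift cur axes [ 0.0026 -0.0007  0.0026] shift tgt axes [ 0.0026 -0.0007  0.0026] norm 0.004 turn [ 0.0009 -0.0008  0.0043]
```

>>> drive_tool(targets=[[[0.002,0,0.002],[0,0,0],0.068],[[0,0,0],[0,0,0],0.06],[[0,0,0],[0,0,0],0.05],[[0,0,0],[0,0,0],0.045],[[0,0,0],[0,0,0],0.045],[[0,0,0],[0,0,0],0.045]])

```text
t: 21.83
ee_pos: [0.6167, -0.0466, 0.0309]
eef_rot: [0.999, -0.048, 0.0, 0.0]
wrist_force: [0.1, 0.9, -0.3]
opening: 0.0587
```

```bash
python3 -c "
from h import *
to(.49,-.297,.12,-.1)
snap('wrist','w10.png')"
```

```text
t 21.83 pos [ 0.6167 -0.0466  0.0309] yaw -0.0956 open 0.0587 F [ 0.1  0.9 -0.3]
shift cur axes [-0.1022  0.2614 -0.0888] shift tgt axes [-0.1011  0.2618 -0.0891] norm 0.294 turn [ 0.001  -0.0003  0.0044]
```

View pics/w10.png

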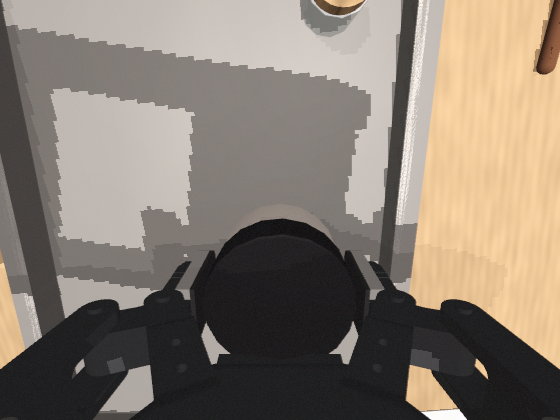

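>>> drive_tool(targets=[[[0,0,-0.01],[0,0,0],0.045],[[0,0,-0.03],[0,0,0],0.045],[[0,0,-0.035],[0,0,0],0.045],[[-0.01,0.01,-0.035],[0,0,0],0.045],[[-0.02,0.03,-0.015],[0,0,0],0.045],[[-0.025,0.032,0],[0,0,0],0.045],[[-0.025,0.032,0],[0,0,0],0.045],[[-0.02,0.02,0],[0,0,0],0.045],[[0,0,0],[0,0,0],0.045],[[0,0,0],[0,0,0],0.045]])

```text
t: 22.72
ee_pos: [0.501, -0.1635, 0.1666]
eef_rot: [0.999, -0.045, 0.001, 0.002]
wrist_force: [0.0, -0.8, -1.1]
opening: 0.0587
```

```bash
python3 -c "
from h import *
import pickle
to(.49,-.297,.12,-.1)
ci=camera_info('wrist');snap('wrist','w11.png');pickle.dump(ci,open('w11.pkl','wb'))"
```

```text
t 22.72 pos [ 0.501  -0.1635  0.1666] yaw -0.0907 open 0.0587 F [ 0.  -0.8 -1.1]
shift cur axes [0.0011 0.1337 0.0472] shift tgt axes [0.0024 0.1339 0.0466] norm 0.142 turn [ 0.0044 -0.0016  0.0093]
```

View pics/w11.png

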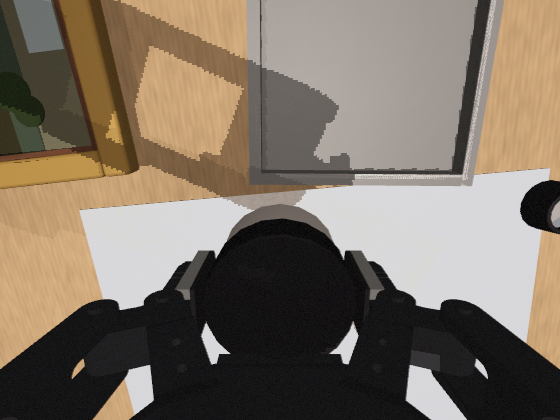

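```bash
python3 - <<'E'
from h import *
a=cv2.imread('pics/scene0.png')[165:215,130:195]
b=cv2.imread('pics/side0.png')[112:160,322:390]
a=cv2.resize(a,(390*2//2,300),interpolation=cv2.INTER_CUBIC)  # x6
b=cv2.resize(b,(408,288),interpolation=cv2.INTER_CUBIC)
h=np.zeros((300,798,3),np.uint8);h[:300,:390]=a;h[:288,390:798]=b
cv2.imwrite('pics/z11.png',h)
E
```

```text
(no output)
```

View pics/z11.png

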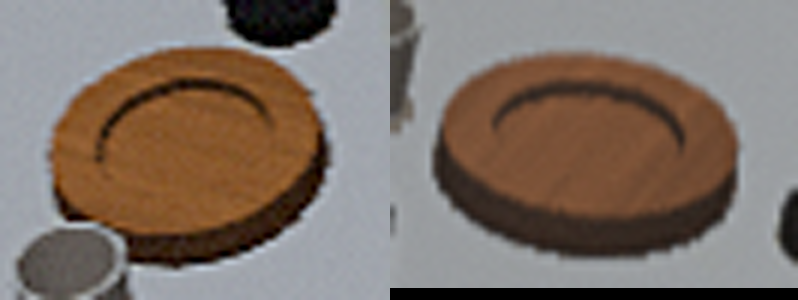

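```bash
python3 - <<'E'
from h import *
a=camera_info('scene');b=camera_info('side')
print(ray(a,161.5,188.6,.02),ray(b,355.25,134.6,.02))
# triangulate
def dl(ci,u,v):
    K,R,t=[np.array(ci[k]) for k in('K','R','t')];return -R.T@t,R.T@np.linalg.inv(K)@np.array([u,v,1.])
A=np.zeros((3,3));B=np.zeros(3)
for ci,u,v in((a,161.5,188.6),(b,355.25,134.6)):
    c,d=dl(ci,u,v);d/=np.linalg.norm(d);P=np.eye(3)-np.outer(d,d);A+=P;B+=P@c
print(np.linalg.solve(A,B))
# squat in scene/side now? check gripped jar for bias
E
```

```text
[ 0.49284338 -0.29492464  0.02      ] [ 0.48659133 -0.29445997  0.02      ]
[ 0.48789817 -0.29780938  0.01642139]
```

>>> drive_tool(targets=[[[0,0.02,0],[0.002,0,0.005],0.045],[[0,0.032,0.01],[0,0,0],0.045],[[0,0.032,0.01],[0,0,0],0.045],[[0,0.03,0.01],[0,0,0],0.045],[[0,0.015,0.01],[0,0,0],0.045],[[0,0,0],[0,0,0],0.045],[[0,0,0],[0,0,0],0.045]])

```text
t: 23.35
ee_pos: [0.4963, -0.2907, 0.1263]
eef_rot: [0.999, -0.041, 0.003, 0.0]
wrist_force: [-0.8, 0.4, -1.4]
opening: 0.0588
```

```bash
python3 -c "
from h import *
to(.49,-.296,.06,-.1)"
```

```text
t 23.35 pos [ 0.4963 -0.2907  0.1263] yaw -0.0829 open 0.0588 F [-0.8  0.4 -1.4]
shift cur axes [-0.0063  0.0057  0.0663] shift tgt axes [-0.0058  0.0059  0.0663] norm 0.067 turn [ 0.0004 -0.006   0.0171]
```

>>> drive_tool(targets=[[[-0.005,0.004,0.01],[0,-0.006,0.015],0.045],[[-0.001,0,0.018],[0,0,0],0.045],[[0,0,0.018],[0,0,0],0.045],[[0,0,0.01],[0,0,0],0.045],[[0,0,0],[0,0,0],0.045],[[0,0,0],[0,0,0],0.045]])

```text
t: 23.85
ee_pos: [0.4931, -0.2881, 0.0686]
eef_rot: [0.999, -0.046, 0.0, -0.0]
wrist_force: [0.1, 0.4, 0.0]
opening: 0.059
```

```bash
python3 -c "
from h import *
to(.49,-.296,.039,-.1)
a=snap('scene','sc12.png');b=snap('side','sd12.png')
a=cv2.resize(cv2.imread('pics/sc12.png')[140:230,110:220],(396,324));b=cv2.resize(cv2.imread('pics/sd12.png')[90:180,290:400],(396,324))
cv2.imwrite('pics/z12.png',np.hstack([a,b]))"
```

```text
t 23.85 pos [ 0.4931 -0.2881  0.0686] yaw -0.0919 open 0.059 F [0.1 0.4 0. ]
shift cur axes [-0.0023  0.0082  0.0296] shift tgt axes [-0.0023  0.0082  0.0296] norm 0.031 turn [-0.0006 -0.0005  0.0081]
```

View pics/z12.png

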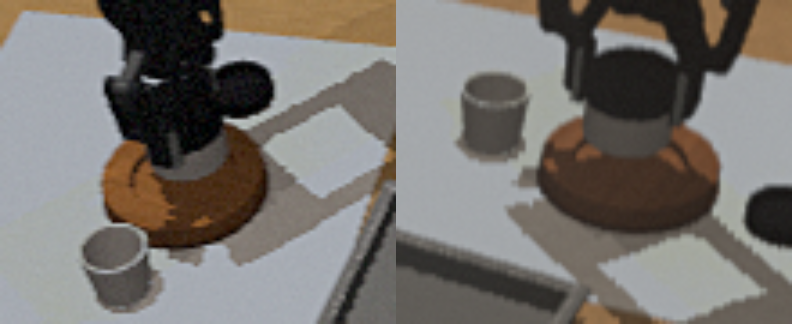

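>>> drive_tool(targets=[[[-0.002,0.008,0],[0,0,0.004],0.045],[[0,0,0],[0,0,0],0.045],[[0,0,0],[0,0,0],0.045]])

```text
t: 24.2
ee_pos: [0.4921, -0.2979, 0.072]
eef_rot: [0.999, -0.048, 0.003, 0.002]
wrist_force: [-0.1, -0.5, -1.8]
opening: 0.059
```

```bash
python3 -c "
from h import *
to(.49,-.296,.039,-.1)"
```

```text
t 24.2 pos [ 0.4921 -0.2979  0.072 ] yaw -0.0956 open 0.059 F [-0.1 -0.5 -1.8]
shift cur axes [-0.0025 -0.0018  0.033 ] shift tgt axes [-0.0023 -0.0017  0.033 ] norm 0.033 turn [ 0.0031 -0.0055  0.0044]
```

>>> drive_tool(targets=[[[-0.003,-0.001,0.004],[0.003,-0.006,0],0.045],[[0,0,0.008],[0,0,0],0.045],[[0,0,0.008],[0,0,0],0.045],[[0,0,0],[0,0,0],0.045],[[0,0,0],[0,0,0],0.045]])

```text
t: 24.62
ee_pos: [0.4897, -0.2982, 0.0518]
eef_rot: [0.999, -0.049, 0.001, 0.001]
wrist_force: [-0.8, 0.8, -1.0]
opening: 0.0587
```

```bash
python3 -c "
from h import *
to(.49,-.296,.039,-.1)"
```

```text
t 24.62 pos [ 0.4897 -0.2982  0.0518] yaw -0.0972 open 0.0587 F [-0.8  0.8 -1. ]
shift cur axes [ 0.     -0.0023  0.0128] shift tgt axes [ 0.     -0.0022  0.0128] norm 0.013 turn [ 0.0019 -0.0022  0.0028]
```

>>> drive_tool(targets=[[[0,-0.002,0.004],[0,-0.002,0],0.045],[[0,0,0.004],[0,0,0],0.045],[[0,0,0.003],[0,0,0],0.045],[[0,0,0],[0,0,0],0.045]])

```text
t: 24.95
ee_pos: [0.4897, -0.2956, 0.039]
eef_rot: [0.999, -0.048, -0.001, 0.001]
wrist_force: [-0.4, 0.3, -1.4]
opening: 0.0588
```

```bash
python3 -c "
from h import *
to(.49,-.296,.039,-.1)
a=snap('scene','sc13.png');b=snap('side','sd13.png')
a=cv2.resize(cv2.imread('pics/sc13.png')[140:230,110:220],(396,324));b=cv2.resize(cv2.imread('pics/sd13.png')[90:180,290:400],(396,324))
cv2.imwrite('pics/z13.png',np.hstack([a,b]))"
```

```text
t 24.95 pos [ 0.4897 -0.2956  0.039 ] yaw -0.0969 open 0.0588 F [-0.4  0.3 -1.4]
shift cur axes [ 0.0003  0.0003 -0.    ] shift tgt axes [ 0.0003  0.0003 -0.    ] norm 0.0 turn [0.0013 0.001  0.0031]
```

View pics/z13.png

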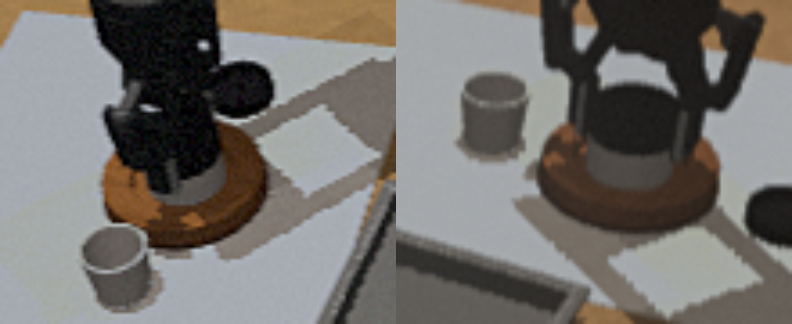

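>>> drive_tool(targets=[[[0,0,0.003],[0,0,0],0.045],[[0,0,0.002],[0,0,0],0.045]])

```text
t: 25.22
ee_pos: [0.4904, -0.2963, 0.0389]
eef_rot: [0.999, -0.048, -0.001, 0.001]
wrist_force: [-5.3, 3.3, 9.1]
opening: 0.0587
```

Seated; release and lift.

>>> drive_tool(targets=[[[0,0,0],[0,0,0],0.062],[[0,0,0],[0,0,0],0.07],[[0,0,0],[0,0,0],0.072],[[0,0,-0.012],[0,0,0],0.072],[[0,0,-0.03],[0,0,0],0.072],[[0,0,-0.036],[0,0,0],0.072],[[0,0,-0.036],[0,0,0],0.072],[[0,-0.02,-0.036],[0,0,0],0.072],[[0,-0.03,0],[0,0,0],0.072],[[0,-0.03,0],[0,0,0],0.072]])

```text
t: 26.05
ee_pos: [0.4996, -0.221, 0.2013]
eef_rot: [0.999, -0.053, 0.002, 0.003]
wrist_force: [-0.4, 0.4, -0.9]
opening: 0.0718
```

```bash
python3 -c "
from h import *
import pickle
to(.367,.354,.20,-.1)
ci=camera_info('wrist');snap('wrist','w14.png');pickle.dump(ci,open('w14.pkl','wb'))
a=snap('scene','sc14.png');b=snap('side','sd14.png')
a=cv2.resize(cv2.imread('pics/sc14.png')[140:230,110:220],(396,324));b=cv2.resize(cv2.imread('pics/sd14.png')[90:180,290:400],(396,324))
cv2.imwrite('pics/z14.png',np.hstack([a,b]))"
```

```text
t 26.05 pos [ 0.4996 -0.221   0.2013] yaw -0.1053 open 0.0718 F [-0.4  0.4 -0.9]
shift cur axes [-0.1923 -0.5578 -0.0028] shift tgt axes [-0.1893 -0.5588  0.0013] norm 0.59 turn [ 0.0057 -0.0046 -0.0053]
```

View pics/z14.png

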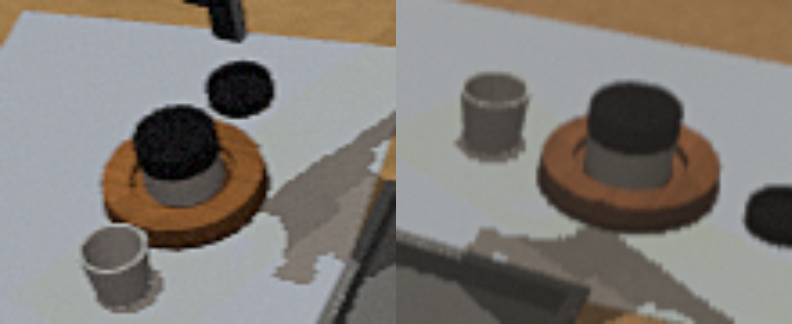

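View pics/sd14.png

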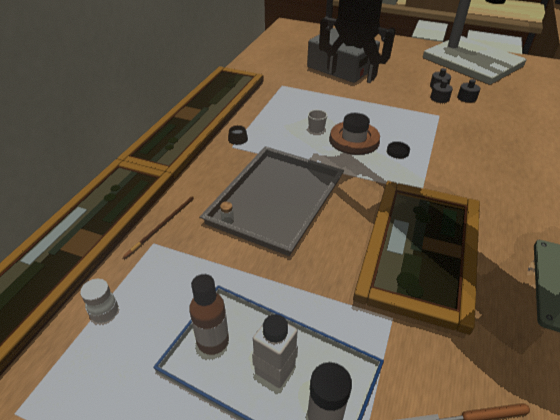

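>>> drive_tool(targets=[[[-0.008,-0.022,0],[0.005,-0.004,-0.005],0.075],[[-0.0135,-0.039,0],[0,0,0],0.075],[[-0.0135,-0.039,0],[0,0,0],0.075],[[-0.0135,-0.039,0],[0,0,0],0.075],[[-0.0135,-0.039,0],[0,0,0],0.075],[[-0.0135,-0.039,0],[0,0,0],0.075],[[-0.0135,-0.039,0],[0,0,0],0.075],[[-0.0135,-0.039,0],[0,0,0],0.075],[[-0.0135,-0.039,0],[0,0,0],0.075],[[-0.0135,-0.039,0],[0,0,0],0.075]])

```text
t: 27.03
ee_pos: [0.4086, 0.1616, 0.1987]
eef_rot: [0.998, -0.059, 0.002, 0.005]
wrist_force: [0.4, -0.4, 0.0]
opening: 0.075
```

```bash
python3 -c "
from h import *
to(.367,.354,.17,-.1)"
```

```text
t 27.03 pos [0.4086 0.1616 0.1987] yaw -0.1183 open 0.075 F [ 0.4 -0.4  0. ]
shift cur axes [-0.0641 -0.1863  0.0268] shift tgt axes [-0.0606 -0.1872  0.0287] norm 0.199 turn [ 0.0089 -0.0037 -0.0183]
```

>>> drive_tool(targets=[[[-0.013,-0.036,0],[0.009,-0.004,-0.018],0.075],[[-0.013,-0.037,0.005],[0,0,0],0.075],[[-0.013,-0.037,0.005],[0,0,0],0.075],[[-0.013,-0.037,0.005],[0,0,0],0.072],[[-0.008,-0.025,0.005],[0,0,0],0.068],[[0,0,0.005],[0,0,0],0.065],[[0,0,0],[0,0,0],0.065],[[0,0,0],[0,0,0],0.065]])

```text
t: 27.7
ee_pos: [0.3653, 0.3497, 0.1722]
eef_rot: [0.999, -0.047, 0.001, 0.0]
wrist_force: [-0.0, -0.1, 0.1]
opening: 0.0649
```

```bash
python3 -c "
from h import *
to(.367,.3545,.082,-.1)
ci=camera_info('wrist');snap('wrist','w15.png');import pickle;pickle.dump(ci,open('w15.pkl','wb'))"
```

```text
t 27.7 pos [0.3653 0.3497 0.1722] yaw -0.0946 open 0.0649 F [-0.  -0.1  0.1]
shift cur axes [ 0.0011 -0.005   0.0902] shift tgt axes [ 0.0013 -0.0049  0.0902] norm 0.09 turn [ 0.0008 -0.002   0.0054]
```

View pics/w15.png

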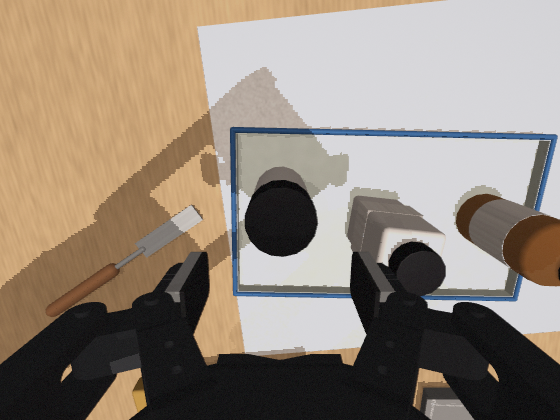

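```bash
python3 -c "
from h import *
import pickle
ci=pickle.load(open('w15.pkl','rb'));p=ray(ci,281,219,.1);print(p)
to(p[0],p[1],.082,-.1)"
```

```text
[0.36607063 0.35337178 0.1       ]
t 27.75 pos [0.3653 0.3491 0.1721] yaw -0.0956 open 0.065 F [ 0.6 -0.   0.1]
shift cur axes [ 0.0002 -0.0044  0.0901] shift tgt axes [ 0.0004 -0.0043  0.0901] norm 0.09 turn [ 0.0012 -0.0017  0.0044]
```

>>> drive_tool(targets=[[[0,-0.004,0.01],[0,-0.002,0.004],0.065],[[0,0,0.02],[0,0,0],0.065],[[0,0,0.018],[0,0,0],0.065],[[0,0,0.01],[0,0,0],0.065],[[0,0,0],[0,0,0],0.065],[[0,0,0],[0,0,0],0.065]])

```text
t: 28.25
ee_pos: [0.3709, 0.348, 0.1124]
eef_rot: [0.998, -0.056, 0.002, 0.0]
wrist_force: [-0.5, -0.9, 0.9]
opening: 0.0652
```

```bash
python3 -c "
from h import *
to(.367,.3545,.0815,-.1)"
```

```text
t 28.25 pos [0.3709 0.348  0.1124] yaw -0.1126 open 0.0652 F [-0.5 -0.9  0.9]
shift cur axes [-0.0048 -0.006   0.0309] shift tgt axes [-0.0046 -0.0061  0.0309] norm 0.032 turn [-0.0001 -0.0032 -0.0126]
```

>>> drive_tool(targets=[[[-0.004,-0.006,0],[0,-0.003,-0.012],0.065],[[-0.001,0,0.01],[0,0,0],0.065],[[0,0,0.01],[0,0,0],0.065],[[0,0,0.004],[0,0,0],0.065],[[0,0,0],[0,0,0],0.065]])

```text
t: 28.67
ee_pos: [0.3686, 0.3558, 0.089]
eef_rot: [0.999, -0.05, 0.002, -0.002]
wrist_force: [-0.2, -0.2, 0.2]
opening: 0.0651
```

```bash
python3 -c "
from h import *
to(.367,.3545,.0815,-.1)"
```

```text
t 28.67 pos [0.3686 0.3558 0.089 ] yaw -0.101 open 0.0651 F [-0.2 -0.2  0.2]
shift cur axes [-0.0015  0.0015  0.0075] shift tgt axes [-0.0015  0.0015  0.0075] norm 0.008 turn [-0.0038 -0.0043 -0.001 ]
```

>>> drive_tool(targets=[[[-0.002,0.001,0.004],[-0.003,-0.004,0],0.065],[[0,0,0.003],[0,0,0],0.06],[[0,0,0],[0,0,0],0.05],[[0,0,0],[0,0,0],0.04],[[0,0,0],[0,0,0],0.035],[[0,0,0],[0,0,0],0.035],[[0,0,0],[0,0,0],0.035]])

```text
t: 29.25
ee_pos: [0.3664, 0.3553, 0.0814]
eef_rot: [0.999, -0.05, 0.0, -0.0]
wrist_force: [-0.2, -0.2, -0.6]
opening: 0.0479
```

```bash
python3 -c "
from h import *
to(.541,-.0935,.17,-.095)"
```

```text
t 29.25 pos [0.3664 0.3553 0.0814] yaw -0.1002 open 0.0479 F [-0.2 -0.2 -0.6]
shift cur axes [ 0.2187  0.429  -0.0887] shift tgt axes [ 0.2164  0.4302 -0.0886] norm 0.49 turn [-0.0005 -0.0001 -0.0052]
```

>>> drive_tool(targets=[[[0,0,-0.01],[0,0,0],0.035],[[0,0,-0.03],[0,0,0],0.035],[[0,0.01,-0.03],[0,0,0],0.035],[[0,0.03,-0.015],[0,0,0],0.035],[[0,0.035,0],[0,0,0],0.035],[[0.01,0.036,0],[0,0,0],0.035],[[0.02,0.035,0],[0,0,0],0.035],[[0.02,0.035,0],[0,0,0],0.035],[[0.02,0.035,0],[0,0,0],0.035],[[0.02,0.035,0],[0,0,0],0.035]])

```text
t: 30.08
ee_pos: [0.4304, 0.0938, 0.1762]
eef_rot: [0.999, -0.042, 0.003, -0.002]
wrist_force: [1.6, -0.2, -2.1]
opening: 0.0482
```

```bash
python3 -c "
from h import *
to(.541,-.0925,.14,-.095)"
```

```text
t 30.08 pos [0.4304 0.0938 0.1762] yaw -0.0839 open 0.0482 F [ 1.6 -0.2 -2.1]
shift cur axes [0.1256 0.1765 0.0362] shift tgt axes [0.1277 0.175  0.0362] norm 0.22 turn [-0.004  -0.0054  0.0111]
```

>>> drive_tool(targets=[[[0.024,0.033,0],[-0.004,-0.005,0.01],0.035],[[0.024,0.033,0],[0,0,0],0.035],[[0.024,0.033,0],[0,0,0],0.035],[[0.024,0.033,0.005],[0,0,0],0.035],[[0.02,0.026,0.008],[0,0,0],0.035],[[0.004,0.005,0.008],[0,0,0],0.035],[[0,0,0],[0,0,0],0.035],[[0,0,0],[0,0,0],0.035]])

```text
t: 30.75
ee_pos: [0.5392, -0.0951, 0.1613]
eef_rot: [0.999, -0.053, 0.005, 0.002]
wrist_force: [0.8, 0.4, -1.2]
opening: 0.0479
```

```bash
python3 -c "
from h import *
to(.541,-.0925,.0815,-.095)"
```

```text
t 30.75 pos [ 0.5392 -0.0951  0.1613] yaw -0.1068 open 0.0479 F [ 0.8  0.4 -1.2]
shift cur axes [ 0.0007 -0.003   0.0798] shift tgt axes [ 0.0016 -0.0027  0.0798] norm 0.08 turn [ 0.0028 -0.0107 -0.0118]
```

>>> drive_tool(targets=[[[0,-0.002,0.01],[0.002,-0.01,-0.01],0.035],[[0,0,0.02],[0,0,0],0.035],[[0,0,0.02],[0,0,0],0.035],[[0,0,0.014],[0,0,0],0.035],[[0,0,0],[0,0,0],0.035],[[0,0,0],[0,0,0],0.035]])

```text
t: 31.25
ee_pos: [0.5366, -0.0836, 0.096]
eef_rot: [0.999, -0.042, -0.001, -0.001]
wrist_force: [1.2, 0.7, -1.9]
opening: 0.0478
```

```bash
python3 -c "
from h import *
to(.541,-.0925,.0815,-.095)"
```

```text
t 31.25 pos [ 0.5366 -0.0836  0.096 ] yaw -0.0847 open 0.0478 F [ 1.2  0.7 -1.9]
shift cur axes [0.0052 0.0085 0.0145] shift tgt axes [0.0053 0.0084 0.0145] norm 0.018 turn [-0.0024  0.002   0.0103]
```

>>> drive_tool(targets=[[[0.004,0.007,0],[-0.002,0,0.008],0.035],[[0,0,0.006],[0,0,0],0.035],[[0,0,0],[0,0,0],0.035],[[0,0,0],[0,0,0],0.035]])

```text
t: 31.58
ee_pos: [0.5413, -0.0894, 0.0923]
eef_rot: [0.999, -0.045, 0.001, 0.0]
wrist_force: [-0.1, 0.5, -1.5]
opening: 0.048
```

```bash
python3 -c "
from h import *
to(.541,-.0925,.0815,-.095)"
```

```text
t 31.58 pos [ 0.5413 -0.0894  0.0923] yaw -0.0893 open 0.048 F [-0.1  0.5 -1.5]
shift cur axes [-0.0001  0.0031  0.0108] shift tgt axes [-0.      0.0031  0.0108] norm 0.011 turn [ 0.0003 -0.0015  0.0057]
```

>>> drive_tool(targets=[[[0,0.003,0.004],[0,-0.002,0.004],0.035],[[0,0,0.004],[0,0,0],0.035],[[0,0,0.003],[0,0,0],0.035],[[0,0,0.003],[0,0,0],0.035]])

```text
t: 31.92
ee_pos: [0.5435, -0.094, 0.0812]
eef_rot: [0.999, -0.047, 0.002, 0.001]
wrist_force: [-5.4, 1.7, 25.2]
opening: 0.048
```

>>> drive_tool(targets=[[[0,0,0],[0,0,0],0.055],[[0,0,0],[0,0,0],0.062],[[0,0,0],[0,0,0],0.065],[[0,0,-0.012],[0,0,0],0.065],[[0,0,-0.03],[0,0,0],0.065],[[0,0,-0.036],[0,0,0.05],0.07],[[0,-0.01,-0.036],[0,0,0.05],0.07],[[-0.018,-0.034,0],[0,0,0],0.07],[[-0.018,-0.036,0],[0,0,0],0.07],[[-0.018,-0.036,0],[0,0,0],0.07]])

```text
t: 32.75
ee_pos: [0.5166, 0.0267, 0.2064]
eef_rot: [0.994, -0.106, 0.007, 0.002]
wrist_force: [1.9, -0.3, 0.8]
opening: 0.0698
```

```bash
python3 -c "
from h import *
to(.4542,.3146,.17,-.197)"
```

```text
t 32.75 pos [0.5166 0.0267 0.2064] yaw -0.2129 open 0.0698 F [ 1.9 -0.3  0.8]
shift cur axes [-0.1223 -0.2683  0.0342] shift tgt axes [-0.1175 -0.2702  0.0364] norm 0.297 turn [ 0.002  -0.0138 -0.0159]
```

>>> drive_tool(targets=[[[-0.016,-0.035,0],[0.002,-0.014,-0.015],0.07],[[-0.016,-0.036,0],[0,0,0],0.07],[[-0.016,-0.036,0],[0,0,0],0.07],[[-0.016,-0.036,0],[0,0,0],0.07],[[-0.016,-0.036,0.005],[0,0,0],0.07],[[-0.016,-0.036,0.01],[0,0,0],0.07],[[-0.012,-0.03,0.01],[0,0,0],0.07],[[0,0,0.005],[0,0,0],0.065],[[0,0,0],[0,0,0],0.065],[[0,0,0],[0,0,0],0.065]])

```text
t: 33.58
ee_pos: [0.4557, 0.308, 0.1886]
eef_rot: [0.995, -0.094, 0.009, -0.005]
wrist_force: [0.1, -0.6, -0.3]
opening: 0.065
```

```bash
python3 -c "
from h import *
to(.4542,.3146,.0823,-.197)
ci=camera_info('wrist');snap('wrist','w16.png');import pickle;pickle.dump(ci,open('w16.pkl','wb'))"
```

```text
t 33.58 pos [0.4557 0.308  0.1886] yaw -0.189 open 0.065 F [ 0.1 -0.6 -0.3]
shift cur axes [-0.0044 -0.0051  0.1063] shift tgt axes [-0.0027 -0.0062  0.1063] norm 0.107 turn [-0.011  -0.0166  0.0081]
```

View pics/w16.png

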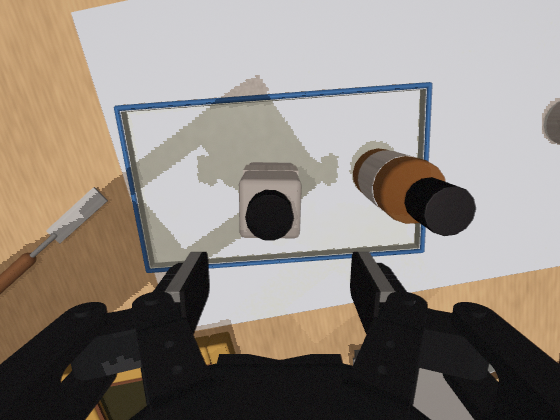

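>>> drive_tool(targets=[[[-0.003,-0.005,0.01],[-0.01,-0.016,0.006],0.058],[[0,0,0.02],[0,0,0],0.058],[[0,0,0.025],[0,0,0],0.058],[[0,0,0.018],[0,0,0],0.058],[[0,0,0.01],[0,0,0],0.058],[[0,0,0],[0,0,0],0.058],[[0,0,0],[0,0,0],0.058]])

```text
t: 34.22
ee_pos: [0.4618, 0.3087, 0.1067]
eef_rot: [0.994, -0.106, 0.003, -0.002]
wrist_force: [-0.3, 1.0, -1.0]
opening: 0.0583
```

```bash
python3 -c "
from h import *
to(.4542,.3146,.0823,-.197)"
```

```text
t 34.22 pos [0.4618 0.3087 0.1067] yaw -0.2123 open 0.0583 F [-0.3  1.  -1. ]
shift cur axes [-0.0088 -0.0041  0.0244] shift tgt axes [-0.0086 -0.0043  0.0244] norm 0.026 turn [-0.0052 -0.006  -0.0152]
```

>>> drive_tool(targets=[[[-0.008,-0.003,-0.005],[-0.005,-0.006,-0.012],0.064],[[0,0,0],[0,0,0],0.064],[[0,0,0],[0,0,0],0.064]])

```text
t: 34.47
ee_pos: [0.4554, 0.313, 0.1138]
eef_rot: [0.995, -0.101, 0.0, -0.0]
wrist_force: [-0.2, -0.2, 1.0]
opening: 0.064
```

```bash
python3 -c "
from h import *
to(.4542,.3146,.0823,-.197)"
```

```text
t 34.47 pos [0.4554 0.313  0.1138] yaw -0.2014 open 0.064 F [-0.2 -0.2  1. ]
shift cur axes [-0.0015 -0.0013  0.0315] shift tgt axes [-0.0015 -0.0013  0.0315] norm 0.032 turn [-0.0005 -0.0009 -0.0044]
```

>>> drive_tool(targets=[[[-0.0015,-0.001,0.006],[0,0,-0.004],0.064],[[-0.001,0,0.01],[0,0,0],0.064],[[-0.001,0,0.01],[0,0,0],0.064],[[0,0,0.004],[0,0,0],0.06],[[0,0,0],[0,0,0],0.058]])

```text
t: 34.88
ee_pos: [0.4529, 0.316, 0.0833]
eef_rot: [0.995, -0.098, 0.003, -0.001]
wrist_force: [0.3, 0.6, -0.8]
opening: 0.0578
```

```bash
python3 -c "
from h import *
to(.4542,.3146,.0823,-.197)"
```

```text
t 34.88 pos [0.4529 0.316  0.0833] yaw -0.1957 open 0.0578 F [ 0.3  0.6 -0.8]
shift cur axes [0.0016 0.0012 0.001 ] shift tgt axes [0.0016 0.0012 0.001 ] norm 0.002 turn [-0.0033 -0.0049  0.0013]
```

>>> drive_tool(targets=[[[0.001,0.001,0.001],[-0.003,-0.004,0],0.05],[[0,0,0],[0,0,0],0.04],[[0,0,0],[0,0,0],0.03],[[0,0,0],[0,0,0],0.03],[[0,0,0],[0,0,0],0.03],[[0,0,0],[0,0,0],0.03]])

```text
t: 35.38
ee_pos: [0.4526, 0.3143, 0.081]
eef_rot: [0.995, -0.098, -0.001, 0.001]
wrist_force: [-1.2, -0.6, -1.6]
opening: 0.0433
```

```bash
python3 -c "
from h import *
to(.5475,-.028,.16,-.19)"
```

```text
t 35.38 pos [0.4526 0.3143 0.081 ] yaw -0.1958 open 0.0433 F [-1.2 -0.6 -1.6]
shift cur axes [ 0.1595  0.3175 -0.0788] shift tgt axes [ 0.1578  0.3183 -0.079 ] norm 0.364 turn [ 0.002   0.0026 -0.0058]
```

>>> drive_tool(targets=[[[0,0,-0.01],[0,0,0],0.03],[[0,0,-0.03],[0,0,0],0.03],[[0,0.01,-0.03],[0,0,0],0.03],[[0.01,0.03,-0.015],[0,0,0],0.03],[[0.018,0.036,0],[0,0,0],0.03],[[0.018,0.036,0],[0,0,0],0.03],[[0.018,0.036,0],[0,0,0],0.03],[[0.018,0.036,0],[0,0,0],0.03],[[0.018,0.036,0],[0,0,0],0.03],[[0.018,0.036,0],[0,0,0],0.03]])

```text
t: 36.22
ee_pos: [0.5189, 0.0374, 0.1736]
eef_rot: [0.996, -0.09, -0.0, 0.001]
wrist_force: [2.0, -0.8, -3.0]
opening: 0.0437
```

```bash
python3 -c "
from h import *
to(.5475,-.028,.14,-.19)"
```

```text
t 36.22 pos [0.5189 0.0374 0.1736] yaw -0.1794 open 0.0437 F [ 2.  -0.8 -3. ]
shift cur axes [0.0398 0.0592 0.0336] shift tgt axes [0.0405 0.0588 0.0336] norm 0.079 turn [0.0015 0.0006 0.0106]
```

>>> drive_tool(targets=[[[0.014,0.02,0],[0,0,0.008],0.03],[[0.014,0.02,0],[0,0,0],0.03],[[0.008,0.01,0],[0,0,0],0.03],[[0,0,0.005],[0,0,0],0.03],[[0,0,0],[0,0,0],0.03],[[0,0,0],[0,0,0],0.03]])

```text
t: 36.72
ee_pos: [0.5467, -0.0298, 0.1704]
eef_rot: [0.995, -0.1, 0.001, 0.002]
wrist_force: [0.1, 0.5, -2.7]
opening: 0.0434
```

```bash
python3 -c "
from h import *
to(.5475,-.028,.081,-.19)"
```

```text
t 36.72 pos [ 0.5467 -0.0298  0.1704] yaw -0.1997 open 0.0434 F [ 0.1  0.5 -2.7]
shift cur axes [ 0.0003 -0.0022  0.0894] shift tgt axes [ 0.0005 -0.0019  0.0894] norm 0.089 turn [ 0.0038 -0.0022 -0.0097]
```

>>> drive_tool(targets=[[[0,-0.001,0.01],[0.003,-0.002,-0.004],0.03],[[0,0,0.02],[0,0,0],0.03],[[0,0,0.02],[0,0,0],0.03],[[0,0,0.014],[0,0,0],0.03],[[0,0,0],[0,0,0],0.03],[[0,0,0],[0,0,0],0.03]])

```text
t: 37.22
ee_pos: [0.5438, -0.0192, 0.1019]
eef_rot: [0.996, -0.092, -0.002, -0.002]
wrist_force: [1.5, -0.2, -2.6]
opening: 0.0436
```

```bash
python3 -c "
from h import *
to(.5475,-.028,.081,-.19)"
```

```text
t 37.22 pos [ 0.5438 -0.0192  0.1019] yaw -0.1835 open 0.0436 F [ 1.5 -0.2 -2.6]
shift cur axes [0.0053 0.0081 0.0209] shift tgt axes [0.0053 0.008  0.0209] norm 0.023 turn [-0.0028  0.0035  0.0065]
```

>>> drive_tool(targets=[[[0.005,0.007,0],[-0.002,0.003,0.005],0.03],[[0,0,0.006],[0,0,0],0.03],[[0,0,0.005],[0,0,0],0.03],[[0,0,0],[0,0,0],0.03]])

```text
t: 37.55
ee_pos: [0.5488, -0.0258, 0.092]
eef_rot: [0.996, -0.093, 0.002, -0.0]
wrist_force: [-0.8, 0.1, -2.5]
opening: 0.0436
```

```bash
python3 -c "
from h import *
to(.5475,-.028,.081,-.19)"
```

```text
t 37.55 pos [ 0.5488 -0.0258  0.092 ] yaw -0.1854 open 0.0436 F [-0.8  0.1 -2.5]
shift cur axes [-0.0009  0.0025  0.011 ] shift tgt axes [-0.0009  0.0025  0.011 ] norm 0.011 turn [-0.0009 -0.003   0.0046]
```

>>> drive_tool(targets=[[[-0.001,0.002,0.004],[0,-0.003,0.003],0.03],[[0,0,0.004],[0,0,0],0.03],[[0,0,0.003],[0,0,0],0.03],[[0,0,0.003],[0,0,0],0.03]])

```text
t: 37.88
ee_pos: [0.5491, -0.0283, 0.0807]
eef_rot: [0.996, -0.095, 0.001, -0.0]
wrist_force: [-11.8, 1.9, 29.0]
opening: 0.0435
```

>>> drive_tool(targets=[[[0,0,0],[0,0,0],0.05],[[0,0,0],[0,0,0],0.058],[[0,0,0],[0,0,0],0.06],[[0,0,-0.012],[0,0,0],0.06],[[0,0,-0.03],[0,0,0],0.06],[[0,0,-0.036],[0,0,-0.05],0.06],[[0,-0.01,-0.036],[0,0,-0.05],0.06],[[-0.003,-0.034,-0.015],[0,0,0],0.06],[[-0.004,-0.039,0],[0,0,0],0.06],[[-0.004,-0.039,0],[0,0,0],0.06]])

```text
t: 38.72
ee_pos: [0.553, 0.0899, 0.2237]
eef_rot: [0.999, -0.049, 0.007, 0.0]
wrist_force: [0.4, 0.2, -1.5]
opening: 0.0599
```

```bash
python3 -c "
from h import *
to(.55,.3097,.2,-.095)"
```

```text
t 38.72 pos [0.553  0.0899 0.2237] yaw -0.0984 open 0.0599 F [ 0.4  0.2 -1.5]
shift cur axes [-0.0249 -0.2185  0.0233] shift tgt axes [-0.0238 -0.2186  0.0237] norm 0.221 turn [ 0.0003 -0.0132 -0.0034]
```

>>> drive_tool(targets=[[[-0.004,-0.038,0],[0,-0.013,-0.003],0.06],[[-0.004,-0.038,0],[0,0,0],0.06],[[-0.004,-0.038,0],[0,0,0],0.06],[[-0.004,-0.038,0],[0,0,0],0.06],[[-0.004,-0.036,0],[0,0,0],0.06],[[-0.003,-0.02,0.01],[0,0,0],0.06],[[0,0,0.01],[0,0,0],0.06],[[0,0,0],[0,0,0],0.06],[[0,0,0],[0,0,0],0.06]])

```text
t: 39.47
ee_pos: [0.5516, 0.3185, 0.2179]
eef_rot: [0.999, -0.043, 0.01, -0.004]
wrist_force: [0.4, 0.2, 0.7]
opening: 0.0598
```

```bash
python3 -c "
from h import *
to(.55,.3097,.121,-.095)
ci=camera_info('wrist');snap('wrist','w17.png');import pickle;pickle.dump(ci,open('w17.pkl','wb'))"
```

```text
t 39.47 pos [0.5516 0.3185 0.2179] yaw -0.0868 open 0.0598 F [0.4 0.2 0.7]
shift cur axes [-0.0028  0.0098  0.0968] shift tgt axes [-0.0008  0.0089  0.0969] norm 0.097 turn [-0.0095 -0.0201  0.0083]
```

View pics/w17.png

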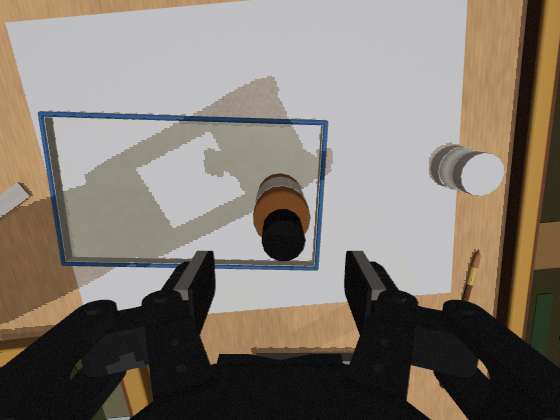

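```bash
python3 -c "
from h import *
import pickle
ci=pickle.load(open('w17.pkl','rb'));p=ray(ci,283,239,.144);print(p)
to(p[0],p[1],.121,-.095)"
```

```text
[0.55391012 0.30814535 0.144     ]
t 39.52 pos [0.5516 0.3179 0.2177] yaw -0.0876 open 0.0603 F [-0.2  0.3 -0.5]
shift cur axes [0.0012 0.0104 0.0967] shift tgt axes [0.0032 0.0095 0.0967] norm 0.097 turn [-0.0092 -0.0197  0.0075]
```

>>> drive_tool(targets=[[[0,0.009,0.01],[-0.009,-0.02,0.006],0.06],[[0,0,0.018],[0,0,0],0.06],[[0,0,0.018],[0,0,0],0.06],[[0,0,0.01],[0,0,0],0.06],[[0,0,0],[0,0,0],0.06],[[0,0,0],[0,0,0],0.06]])

```text
t: 40.02
ee_pos: [0.5545, 0.2986, 0.1616]
eef_rot: [0.999, -0.053, -0.0, 0.001]
wrist_force: [-0.5, 0.8, 0.5]
opening: 0.0602
```

```bash
python3 -c "
from h import *
to(.552,.309,.121,-.095)"
```

```text
t 40.02 pos [0.5545 0.2986 0.1616] yaw -0.1057 open 0.0602 F [-0.5  0.8  0.5]
shift cur axes [-0.0036 -0.0102  0.0405] shift tgt axes [-0.0035 -0.0101  0.0406] norm 0.042 turn [ 0.0029  0.0002 -0.0107]
```

>>> drive_tool(targets=[[[-0.003,-0.009,0.004],[0.002,0,-0.008],0.06],[[0,0,0.012],[0,0,0],0.06],[[0,0,0.01],[0,0,0],0.06],[[0,0,0.005],[0,0,0],0.06],[[0,0,0],[0,0,0],0.06]])

```text
t: 40.43
ee_pos: [0.5544, 0.3082, 0.1305]
eef_rot: [0.999, -0.049, 0.002, -0.001]
wrist_force: [-0.7, -0.1, -0.2]
opening: 0.0601
```

```bash
python3 -c "
from h import *
to(.552,.309,.121,-.095)"
```

```text
t 40.43 pos [0.5544 0.3082 0.1305] yaw -0.0986 open 0.0601 F [-0.7 -0.1 -0.2]
shift cur axes [-0.0025 -0.0006  0.0095] shift tgt axes [-0.0025 -0.0006  0.0095] norm 0.01 turn [-0.0013 -0.0037 -0.0036]
```

>>> drive_tool(targets=[[[-0.002,0,0.005],[0,-0.004,0],0.06],[[0,0,0.004],[0,0,0],0.05],[[0,0,0],[0,0,0],0.035],[[0,0,0],[0,0,0],0.025],[[0,0,0],[0,0,0],0.015],[[0,0,0],[0,0,0],0.015],[[0,0,0],[0,0,0],0.015],[[0,0,0],[0,0,0],0.015]])

```text
t: 41.1
ee_pos: [0.5523, 0.3088, 0.1204]
eef_rot: [0.999, -0.049, -0.0, -0.001]
wrist_force: [0.6, 0.4, -0.5]
opening: 0.0294
```

```bash
python3 -c "
from h import *
to(.5555,.0475,.2,-.09)
snap('side','s18.png');b=cv2.imread('pics/s18.png')[220:400,120:320];cv2.imwrite('pics/c18.png',cv2.resize(b,None,fx=2,fy=2))"
```

```text
t 41.1 pos [0.5523 0.3088 0.1204] yaw -0.0977 open 0.0294 F [ 0.6  0.4 -0.5]
shift cur axes [ 0.0287  0.2596 -0.0799] shift tgt axes [ 0.0267  0.2599 -0.0796] norm 0.273 turn [-0.0011  0.0001 -0.0077]
```

View pics/c18.png

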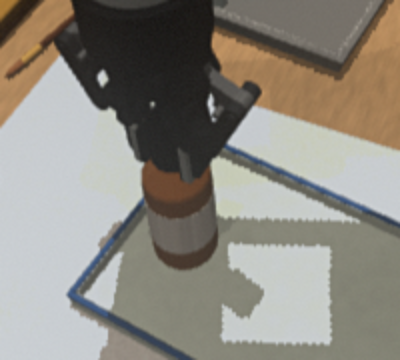

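>>> drive_tool(targets=[[[0,0,-0.01],[0,0,0],0.015],[[0,0,-0.03],[0,0,0],0.015],[[0,0.01,-0.03],[0,0,0],0.015],[[0.002,0.03,-0.015],[0,0,0],0.015],[[0.003,0.035,0],[0,0,0],0.015],[[0.003,0.035,0],[0,0,0],0.015],[[0.003,0.035,0],[0,0,0],0.015],[[0.003,0.035,0],[0,0,0],0.015],[[0.002,0.02,0],[0,0,0],0.015],[[0,0,0],[0,0,0],0.015]])

```text
t: 41.98
ee_pos: [0.5471, 0.102, 0.2136]
eef_rot: [0.999, -0.045, 0.0, 0.001]
wrist_force: [-0.5, 0.2, -1.6]
opening: 0.0287
```

```bash
python3 -c "
from h import *
to(.556,.047,.18,-.09)"
```

```text
t 41.98 pos [0.5471 0.102  0.2136] yaw -0.0904 open 0.0287 F [-0.5  0.2 -1.6]
shift cur axes [0.0139 0.0539 0.0337] shift tgt axes [0.0138 0.054  0.0336] norm 0.065 turn [ 0.0013 -0.0002 -0.0004]
```

>>> drive_tool(targets=[[[0.004,0.015,0.005],[0.001,0,0],0.015],[[0.005,0.02,0.01],[0,0,0],0.015],[[0.005,0.017,0.01],[0,0,0],0.015],[[0,0,0.01],[0,0,0],0.015],[[0,0,0],[0,0,0],0.015],[[0,0,0],[0,0,0],0.015]])

```text
t: 42.48
ee_pos: [0.557, 0.0478, 0.1817]
eef_rot: [0.999, -0.047, 0.002, -0.002]
wrist_force: [0.4, -0.3, -1.9]
opening: 0.0288
```

```bash
python3 -c "
from h import *
to(.556,.047,.1205,-.09)"
```

```text
t 42.48 pos [0.557  0.0478 0.1817] yaw -0.0933 open 0.0288 F [ 0.4 -0.3 -1.9]
shift cur axes [-0.0012  0.0011  0.0612] shift tgt axes [-0.0009  0.0009  0.0612] norm 0.061 turn [-0.0033 -0.0041 -0.0033]
```

>>> drive_tool(targets=[[[0,0,0.01],[-0.003,-0.004,0],0.015],[[0,0,0.016],[0,0,0],0.015],[[0,0,0.014],[0,0,0],0.015],[[0,0,0.007],[0,0,0],0.015],[[0,0,0],[0,0,0],0.015],[[0,0,0],[0,0,0],0.015]])

```text
t: 42.98
ee_pos: [0.5581, 0.0537, 0.1344]
eef_rot: [0.999, -0.043, 0.002, -0.001]
wrist_force: [-0.1, 0.3, -2.9]
opening: 0.0288
```

```bash
python3 -c "
from h import *
to(.556,.047,.1205,-.09)"
```

```text
t 42.98 pos [0.5581 0.0537 0.1344] yaw -0.0867 open 0.0288 F [-0.1  0.3 -2.9]
shift cur axes [-0.0016  0.0068  0.0139] shift tgt axes [-0.0015  0.0068  0.0139] norm 0.016 turn [-0.002  -0.003   0.0033]
```

>>> drive_tool(targets=[[[-0.001,0.006,0],[-0.002,-0.003,0.003],0.015],[[0,0,0.004],[0,0,0],0.015],[[0,0,0],[0,0,0],0.015]])

```text
t: 43.23
ee_pos: [0.5574, 0.0482, 0.1318]
eef_rot: [0.999, -0.044, 0.001, 0.0]
wrist_force: [-0.6, 1.0, -2.1]
opening: 0.0291
```

```bash
python3 -c "
from h import *
to(.556,.047,.1205,-.09)"
```

```text
t 43.23 pos [0.5574 0.0482 0.1318] yaw -0.0883 open 0.0291 F [-0.6  1.  -2.1]
shift cur axes [-0.0013  0.0013  0.0113] shift tgt axes [-0.0013  0.0013  0.0113] norm 0.011 turn [ 0.0001 -0.0022  0.0017]
```

>>> drive_tool(targets=[[[-0.001,0.001,0.004],[0,-0.002,0],0.015],[[0,0,0.004],[0,0,0],0.015],[[0,0,0.003],[0,0,0],0.015],[[0,0,0.003],[0,0,0],0.015]])

```text
t: 43.57
ee_pos: [0.559, 0.0465, 0.1201]
eef_rot: [0.999, -0.045, 0.003, 0.0]
wrist_force: [-0.6, 0.2, 7.6]
opening: 0.0285
```

>>> drive_tool(targets=[[[0,0,0.001],[0,0,0],0.015],[[0,0,0],[0,0,0],0.04],[[0,0,0],[0,0,0],0.055],[[0,0,0],[0,0,0],0.055],[[0,0,-0.012],[0,0,0],0.055],[[0,0,-0.03],[0,0,0],0.06],[[0,0,-0.036],[0,0,0],0.08],[[0,0.01,-0.036],[0,0,0],0.08],[[0,0.03,-0.025],[0,0,0],0.08],[[0,0.036,-0.015],[0,0,0],0.08]])

```text
t: 44.4
ee_pos: [0.549, -0.0251, 0.2787]
eef_rot: [0.999, -0.04, -0.0, -0.001]
wrist_force: [0.8, 0.4, 0.3]
opening: 0.0799
```

```bash
python3 -c "
from h import *
to(.57,-.08,.30,-.09)"
```

```text
t 44.4 pos [ 0.549  -0.0251  0.2787] yaw -0.0796 open 0.0799 F [0.8 0.4 0.3]
shift cur axes [ 0.0253  0.053  -0.0215] shift tgt axes [ 0.0258  0.0527 -0.0213] norm 0.062 turn [-0.0022  0.0009  0.0104]
```

>>> drive_tool(targets=[[[0.01,0.02,-0.008],[-0.002,0,0.008],0.085],[[0.01,0.02,-0.008],[0,0,0],0.085],[[0.005,0.01,-0.005],[0,0,0],0.085],[[0,0,0],[0,0,0],0.085],[[0,0,0],[0,0,0],0.085],[[0,0,0],[0,0,0],0.085]])

```text
t: 44.9
ee_pos: [0.5723, -0.0848, 0.3135]
eef_rot: [0.999, -0.047, 0.009, 0.003]
wrist_force: [-0.5, -0.1, 0.4]
opening: 0.0852
```

```bash
python3 -c "
from h import *
import pickle
to(.57,-.08,.30,-.09)
ci=camera_info('wrist');snap('wrist','w20.png');pickle.dump(ci,open('w20.pkl','wb'))
im=cv2.imread('pics/w20.png')
cv2.imwrite('pics/w20z.png',cv2.resize(im[0:240,190:390],None,fx=2.5,fy=2.5,interpolation=cv2.INTER_CUBIC))
snap('scene','sc20.png');snap('side','sd20.png')"
```

```text
t 44.9 pos [ 0.5723 -0.0848  0.3135] yaw -0.094 open 0.0852 F [-0.5 -0.1  0.4]
shift cur axes [-0.0029 -0.0046  0.0134] shift tgt axes [-0.0027 -0.0045  0.0135] norm 0.014 turn [ 0.0048 -0.0173 -0.004 ]
```

View pics/w20z.png

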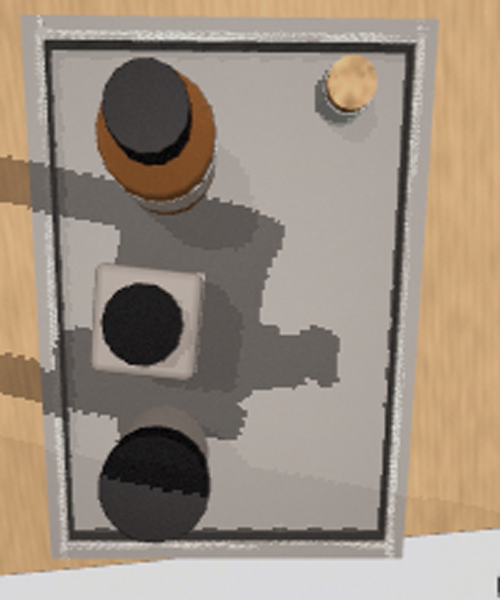

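View pics/w20.png

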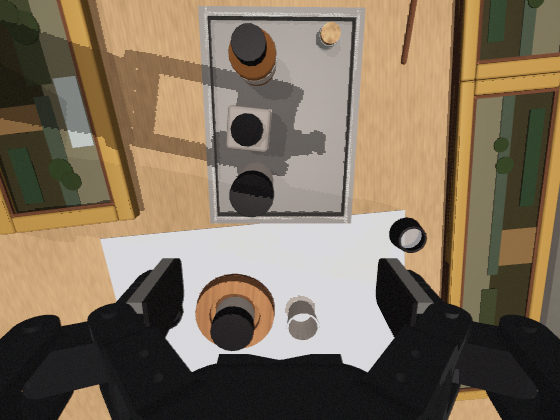

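View pics/sd20.png

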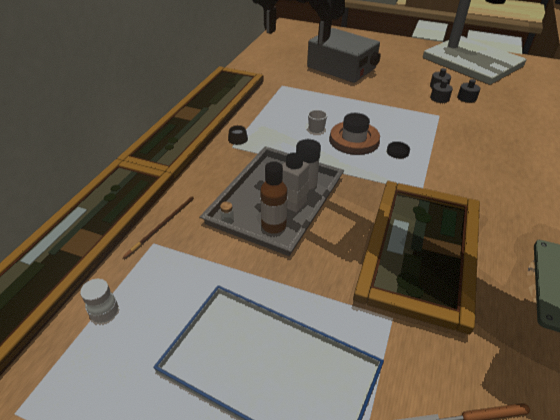

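```bash
python3 -c "
from h import *
import pickle
ci=pickle.load(open('w20.pkl','rb'))
A=lambda x,y,z:np.round(ray(ci,190+x/2.5,y/2.5,z)[:2],4)
print('neck',A(147,105,.144),'was .5565 .0456');print('sq',A(142,324,.118),'was .5455 -.0275');print('wide',A(154,485,.1),'was .5405 -.0935');print('vial',A(352,83,.043),'was .6476 .0643')
d=cv2.absdiff(cv2.imread('pics/scene0.png'),cv2.imread('pics/sc20.png'))
f=[cv2.resize(cv2.imread('pics/%s.png'%n)[160:290,130:330],(400,260)) for n in('scene0','sc20')]
cv2.imwrite('pics/cmp.png',np.hstack(f))"
```

```text
neck [0.5611 0.0438] was .5565 .0456
sq [ 0.5486 -0.0278] was .5455 -.0275
wide [ 0.5441 -0.0964] was .5405 -.0935
vial [0.6479 0.0642] was .6476 .0643
```

View pics/cmp.png

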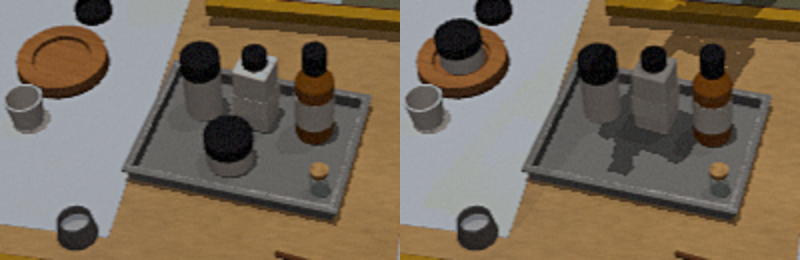

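```bash
python3 -c "
from h import *
print(r.sign_off(), monitor.read_state()['t'])"
```

```text
the job is handed in; nothing more can be done
the job is handed in; nothing more can be done
```

The job is handed in, at about 45 s of the 144 s allowed. I moved the three taller containers into the white tray and seated the squat jar in the holder recess. I then put the three back in the grey tray: wide jar first, then square bottle, then neck bottle.

- **Front row:** the last wrist view puts the neck bottle about 5 mm from its start, the square bottle about 3 mm and the wide jar about 5 mm. The limit is 15 mm. All three stand upright in the scene and side views.
- **Vial:** the same view shows it within 1 mm of where it stood.
- **Squat jar:** it sits level in the recess, released at about (0.490, -0.296) m. It went down about 8 mm below rim level and met the floor there. I did not measure its centring separately; the recess leaves at most about 8 mm of play, against the 10 mm limit.
- **Robot:** it ended with the gripper open, about 0.3 m up and clear of everything.
- **Disagreement:** the three cameras differed by up to about 6 mm on where the holder stands. I aimed near the middle of their estimates, weighing the wrist view most, and the jar still seated.

No check failed. The sign-off gave no verdict.

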